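Key the hook magnetiser on

ROBOT

A 6-joint arm with a two-finger parallel gripper is mounted at the origin on the work surface. World frame = base frame: x ahead of the robot, y to its left, z up, the work surface at z = 0. Lengths are in m, angles in degrees, forces in N, time in s.
With the tool pointing down it reaches from about 0.4 to 0.825 m from the base axis. Payload 7 kg.
Tool frame: the origin (TCP) lies midway between the tips of the shut fingers; the grasp point (between the pads) lies 19 mm behind it (r.hold_point_z is the distance from the TCP to the grasp point, in m); y points along the fingers, z is the direction in which the jaws open and shut, and the axes are right-handed (so a half turn about y gives the same grasp; the last joint's range is limited). The gripper opens to 88 mm and grips with 3 to 60 N. Pads are 19 mm wide; open, the fingers measure 130 mm over their backs; the gripper's body (78 mm by 193 mm) begins 47 mm behind the grasp point.
Start: joints at [-60.098, 20.546, 0.682, 0, -70.136, -16.507], TCP at [0.156, -0.657, 0.227] pointing down, gripper open.
Joint ranges: [-176.03, 176.03], [-82.01, 121.73], [-58.28, 71.71], [-173.87, 95.51], [-174.79, -0.11], [-173.66, 173.66]. Speed limits (degrees/s): [136.94, 136.94, 172.46, 180, 180, 180].

INTERFACE

Orientations are given as [roll, pitch, yaw] about the fixed x, y, z axes, in that order (R = Rz(yaw) Ry(pitch) Rx(roll)).
In Python, from plant import r, imaging gives the robot as it stands.
- The arm moves only by the tool drive_tool, never from a script. Its argument "deltas" is a list of rows, each a list of 6 numbers: the shift along the world's x, y, z in cm, then the turn, a rotation vector about the world's x, y, z in rad. In form: [[tx, ty, tz, rx, ry, rz], ...]. A call has exactly 8 rows; each row is the pose to reach, as a shift and turn from the pose commanded when the call began; what a row does not reach only later rows make up. A row lasts 1/12 s, in which the tool goes at most 41.7 mm and 7.16 degrees, less where a joint would pass 70% of its speed; a pose out of reach is approached as far as the arm can. A call with a gripper value outside its range is refused whole. "claw" is the opening, from 0 (shut) to 1 (fully open), set as the call begins (left out, the last holds). The fingers move at their own pace and stop on an object; "squeeze" is the grip in N (left out, the last holds). Time passes only in rows, so rows that repeat a pose let the fingers close, or fill a call up. It gives the time, the measured TCP pose, the force and the opening at its end, in the units of the state.
- r.get_state(): the state, without advancing time (a new reading comes with each control period).
- imaging.capture(name): name is "scene" or "top" or "wrist"; returns the picture (400x640x3 uint8, red, green, blue); there is no depth.
- imaging.get_calibration(name): a dict with "mtx" (3x3 intrinsics, pixels), "R" (3x3) and "t" (3): a world point X has camera coordinates R X + t; the wrist camera has in their place "T_tool_cam" (4x4, takes a point from camera to tool coordinates, whose origin is the TCP and whose axes are the tool frame's). Camera axes: x right, y down, z forward; pixel columns grow to the right and rows downward; lengths in m; the calibration is good to about 2 mm. The wrist camera is an equidistant fisheye: a pixel r from the principal point sees the ray r / f radians off the axis. A picture is of the moment at which its call begins: read the wrist's pose just before it. get_calibration takes no time and is no camera call.
- r.close_job(): hands the job in, once; it reports no verdict.
Trained networks look in the newest picture that a camera, given by its name, has taken for a name from the list of things; names that differ only in an ending like _2 or _b are one class to them, and where a whole thing is asked for, a point or a joint stands for the part that bears it (a point fixed in the world has none). Each returns a list of dicts, best first, with "score" (0 to 1); they miss things now and then, are a little off and sometimes report something else, mostly with a low value. They report only what shows in the picture. A call takes as long as a camera call. They do not tell look-alikes from the thing itself.
- imaging.search_frame(camera, label): "bbox" ([left, top, right, bottom] in pixels, round what is visible of it).
- imaging.outline_of(camera, label): "region" (400x640 bool, what is visible of it) and "bbox" ([left, top, right, bottom] in pixels, round what is visible of it).
- imaging.landmark_of(camera, label): "position" ([column, row] in pixels: a listed point, or the origin of a listed thing).
The state is a dict: "time_s": time; "joints": joint angles; "qd": joint speeds; "joint_torque": joint torques, N m; "tcp_pos": TCP position; "eef_rot": TCP orientation; "contact_force": force on the tool from outside, world axes, zero at the start; "moment": the same for the moment, N m; "gripper_width": finger opening in m.
Only numpy, scipy, OpenCV 4.12 (cv2) and the standard library are available. Lean on these libraries where they do the work, as an engineer would, in place of code of your own. Each camera call takes 0.05 s, during which the arm holds its last target.

TASK

Take the flat-bladed key with the rectangular bow out of the wooden key block, push it fully home into the key switch on the sloping panel of the control desk, and turn it clockwise to its stop so the magnetiser is on. Leave the key in the switch, and leave the locker key and the loose hook parts where they are.

Things in the scene. Friction and masses are not known exactly. Their poses are not given: they have to be found in the camera images.
- key_bow (a point): Middle of the bow of the loose key (plain grey zinc, 70 mm long, about 60 g). Bow: rectangular, 34 mm wide (x), 10 mm thick (y), 36 mm tall (z), ring hole near its top. +z runs along the key from blade to bow. At the start the key stands bow up in one of the block's two slots, its collar resting on the block's top. The point is 52 mm above the blade's tip and 26 mm above the collar's underside.
- key_tip (a point): Tip of the switch key's blade, same axes as key_bow. From here along +z: flat blade 26 mm long, 12 mm wide (x) and 4 mm thick (y), its first 5 mm widening from 6 x 1.8 mm; round collar 20 mm in diameter, 8 mm long; then the bow, 36 mm. The key is the same turned half round about z.
- locker_key_bow (a point): The other key, same grey zinc: round 6 mm barrel with a small bit, collar 20 mm in diameter, and a round ring-shaped bow 36 mm across. The point is the middle of the ring, 49.5 mm above its tip. It stands in the other slot of the block and is to be left there.
- block: Fixed hardwood key block, 60 mm (x) by 150 mm (y) by 40 mm high; origin at the centre of its underside. Two slots 14 mm long (along its x) and 7 mm wide, 34 mm deep, at its y = +40 mm and y = -40 mm; either key may be in either slot.
- switch_face (a point): Key switch of the desk: middle of the slot mouth, on the face of its turning core. z points straight out of the panel, x along the slot, y across it; x and y turn with the core. At off, x points straight up the panel's slope. Slot 13 mm (x) by 5 mm (y), square edges, open below: 0.5 mm of room all round the blade, either way round. Key home: collar on the face, key_bow 26 mm out from here.
- bezel_top (a point): On the axis of the key switch, level with the top of the steel bezel ring round its core (25 mm inside, 40 mm outside diameter; the key's collar fits inside). It is 3.5 mm out from the core's face and 4.5 mm out from the panel. Axes as the desk. Nothing else on the panel within 50 mm of here stands above the bezel, and nothing on it stands taller than 30 mm.
- switch (a joint): Turn of the key switch: 0 rad is off; it grows clockwise, seen looking at the panel, to a hard stop at 1.047 rad (60 degrees), which is on. A black mark on the panel shows each end. About 0.05 N m of friction, no spring: it stays where it is left. The key has about 5 degrees of play in the slot, so it must be turned a little past 60 degrees to bring the core to its stop.
- desk: Fixed control desk, sheet steel, 260 mm deep (x) by 320 mm wide (y); origin at the centre of its underside, front towards its -x. The front edge is 50 mm high; the panel rises from it at 28 degrees towards its +x, to 178 mm high. The key switch is at its x = -24 mm, y = +75 mm, 106 mm up; right of it on the panel are a meter, lamps, buttons, a knob and a stop button, not used here.
- bearing: Greasy dark steel swivel bearing lying flat, 55 mm outside diameter, 18 mm high, loose; origin at the centre of its underside. To be left alone.
- spacer: Pale grey ceramic spacer ring lying flat, 36 mm outside diameter, 15 mm high, loose; origin at the centre of its underside. To be left alone.
- latch: Glossy blue hook latch clip lying flat, 70 mm (x) by 22 mm by 18 mm high, loose; origin at the centre of its underside. To be left alone.
Things that resemble listed ones, but are neither listed nor needed, are in the scene too. Leave any orange or turquoise look-alike of the part that bears key_bow alone.

How it is judged:
By the outcome, as a careful person would: the job done as asked, in the order asked, and still so for the second after the job is handed in, with the robot touching nothing.
It also fails if it takes over 53 s, if anything falls off the work surface, if the arm or the gripper's body presses on something with over 40 N, if the wrist force passes 120 N, or if a joint passes its speed limit or range.

## Working session

There is one attempt and no reset: what is moved stays moved. The work goes in short steps, Python scripts to look and compute and a tool call to move; the robot and the scene stay as the last step left them, time stands still between calls to the robot, and variables do not carry over. Pictures are saved under pics/ and viewed, and the job is handed in when it is done.

Besides the shell and the picture viewer there is one more tool, called after "Call:" as a command line: name --pt "numbers of a row" for each row, then --argument value for the rest. drive_tool: Moves the arm, as the interface text tells. Its arguments: {"type":"object","properties":{"deltas":{"type":"array"},"claw":{"type":"number"},"squeeze":{"type":"number"}},"required":["deltas"]}

```bash
ls; mkdir -p pics
cat > h.py <<'E'
import numpy as np, cv2
from plant import r, imaging
from scipy.spatial.transform import Rotation as Ro
def save(img,name,crop=None,scale=1):
    if crop: img=img[crop[1]:crop[3],crop[0]:crop[2]]
    if scale!=1: img=cv2.resize(img,None,fx=scale,fy=scale,interpolation=cv2.INTER_CUBIC)
    cv2.imwrite('pics/'+name,cv2.cvtColor(img,cv2.COLOR_RGB2BGR))
def ray(cam,px):
    c=imaging.get_calibration(cam); K=c['mtx'];R=np.array(c['R']);t=np.array(c['t'])
    d=R.T@np.linalg.inv(K)@np.array([px[0],px[1],1.]); return -R.T@t,d/np.linalg.norm(d)
def proj(cam,X):
    c=imaging.get_calibration(cam); p=np.array(c['mtx'])@(np.array(c['R'])@np.array(X)+np.array(c['t'])); return p[:2]/p[2]
def tri(rays):
    A=np.zeros((3,3));b=np.zeros(3)
    for o,d in rays:
        P=np.eye(3)-np.outer(d,d);A+=P;b+=P@o
    X=np.linalg.solve(A,b)
    return X,[np.linalg.norm((np.eye(3)-np.outer(d,d))@(X-o)) for o,d in rays]
def atz(o,d,z): return o+d*(z-o[2])/d[2]
def wray(px,pos,Rt):
    c=imaging.get_calibration('wrist');K=np.array(c['mtx']);T=np.array(c['T_tool_cam'])
    u=(px[0]-K[0,2])/K[0,0];v=(px[1]-K[1,2])/K[1,1];th=np.hypot(u,v)
    d=np.array([np.sin(th)*u/th,np.sin(th)*v/th,np.cos(th)]) if th>0 else np.array([0,0,1.])
    return pos+Rt@T[:3,3],Rt@T[:3,:3]@d
def wproj(X,pos,Rt):
    c=imaging.get_calibration('wrist');K=np.array(c['mtx']);T=np.array(c['T_tool_cam'])
    p=T[:3,:3].T@(Rt.T@(np.array(X)-pos)-T[:3,3]);th=np.arctan2(np.hypot(p[0],p[1]),p[2]);n=np.hypot(p[0],p[1])
    return np.array([K[0,2]+K[0,0]*th*p[0]/n,K[1,2]+K[1,1]*th*p[1]/n])
def pose():
    s=r.get_state();return np.array(s['tcp_pos']),Ro.from_euler('xyz',s['eef_rot'],degrees=True).as_matrix(),s
E
python3 - <<'E'
from h import *
np.set_printoptions(precision=4,suppress=True)
s=r.get_state();print(s, r.hold_point_z)
for c in ('scene','top','wrist'): 
    save(imaging.capture(c),c+'0.png')
    print(c,imaging.get_calibration(c))
    for l in ('key_bow','locker_key_bow','switch_face','bezel_top','block','desk'):
        try: print(l,[(np.round(q['position'],1),round(q['score'],2)) for q in imaging.landmark_of(c,l)][:4])
        except Exception as e: print(l,e)
print(r.get_state()['time_s'])
E
```

```text
pics
{'time_s': 0.0, 'joints': array([-60.0965,  20.5918,   0.6318,  -0.0212, -70.1374, -16.5066]), 'qd': array([ 0.0561, -0.0517,  0.0132,  0.0286,  0.0714,  0.0366]), 'joint_torque': array([  0.0004, -58.2716,  29.3055,   6.9978,   0.0068,  -0.0002]), 'tcp_pos': array([ 0.1562, -0.6561,  0.2256]), 'eef_rot': array([-89.9009,   0.0085,  13.3896]), 'contact_force': array([0.089 , 0.0344, 0.1215]), 'moment': array([ 0.0247, -0.0025, -0.0698]), 'gripper_width': 0.08760712717628334} 0.0188
scene {'mtx': array([[403.0093,   0.    , 319.7795],
       [  0.    , 403.0093, 203.0714],
       [  0.    ,   0.    ,   1.    ]]), 'R': array([[-0.7289,  0.6845, -0.0103],
       [ 0.3702,  0.3815, -0.847 ],
       [-0.5759, -0.6212, -0.5315]]), 't': array([ 0.3439, -0.123 ,  1.2031])}
key_bow [(array([456.9, 288.4]), 0.73), (array([407.5, 362.5]), 0.73), (array([477.4, 274.5]), 0.63)]
locker_key_bow [(array([427.1, 260.9]), 0.73), (array([347.6, 225. ]), 0.29), (array([216.8, 174.5]), 0.17)]
switch_face [(array([219.8, 176.3]), 0.64)]
bezel_top [(array([214.9, 172.9]), 0.79)]
block [(array([433.6, 
[... 565 characters left out ...]
ay([447. , 150.4]), 0.52), (array([229.6, 219.8]), 0.19)]
bezel_top [(array([447.9, 150.8]), 0.87)]
block [(array([219.8, 214.9]), 0.97)]
desk [(array([436. , 194.7]), 0.67)]
wrist {'mtx': array([[309.7069,   0.    , 320.0529],
       [  0.    , 309.7069, 205.1327],
       [  0.    ,   0.    ,   1.    ]]), 'T_tool_cam': array([[ 0.0003,  0.9619,  0.2735, -0.0732],
       [-0.0003, -0.2735,  0.9619, -0.1589],
       [ 1.    , -0.0004,  0.0002,  0.0005],
       [ 0.    ,  0.    ,  0.    ,  1.    ]])}
key_bow [(array([624.3, 382.6]), 0.63), (array([635.3, 339.7]), 0.55)]
locker_key_bow [(array([618.2, 374.2]), 0.45)]
switch_face []
bezel_top []
block [(array([608.4, 369.6]), 0.73)]
desk []
1.05
```

View pics/scene0.png

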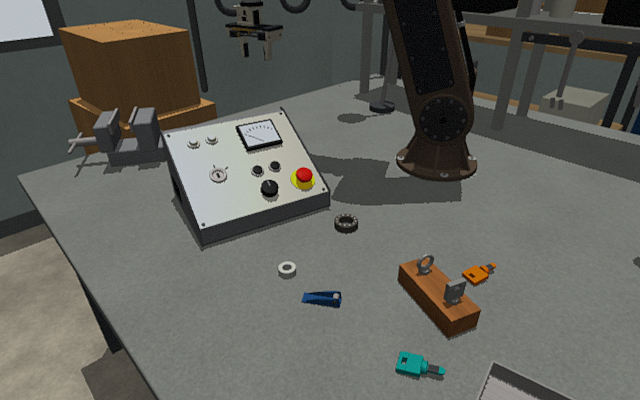

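View pics/top0.png

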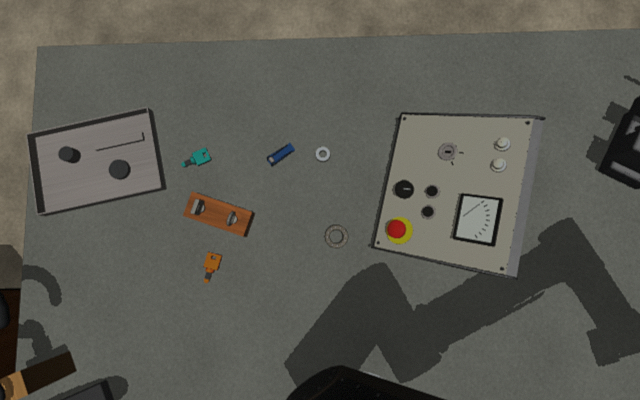

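Run:
```python
import cv2
a=cv2.imread('pics/scene0.png');cv2.imwrite('pics/scene0k.png',cv2.resize(a[230:390,360:540],None,fx=4,fy=3.7,interpolation=cv2.INTER_CUBIC))
a=cv2.imread('pics/top0.png');cv2.imwrite('pics/top0k.png',cv2.resize(a[140:290,150:300],None,fx=4,fy=4,interpolation=cv2.INTER_CUBIC))
```

```text
(no output)
```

View pics/scene0k.png

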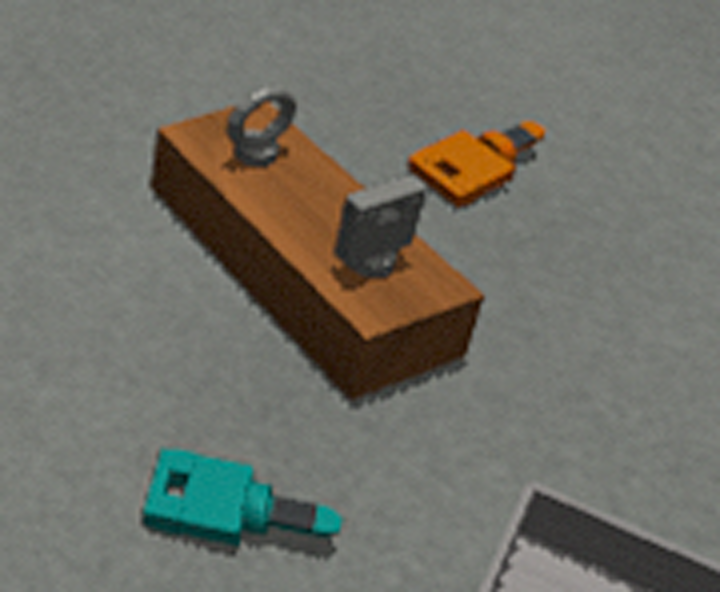

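View pics/top0k.png

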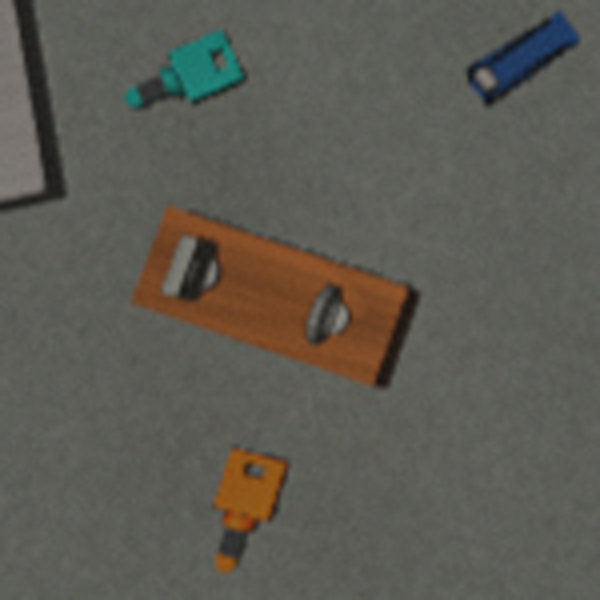

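The scene shows three look-alikes:
- **Grey rectangular bow:** stands in the block at scene (457,288), top (200,207).
- **Orange one:** lies flat at scene (477,274).
- **Turquoise one:** lies flat at scene (407,362).

The locker key (ring bow) is at scene (427,261). The grey rectangular one fits: plain zinc and standing in the block, as the enlarged crops confirm. The switch is at scene (219,175), top (447,151).

Run:
```python
from h import *
np.set_printoptions(precision=4,suppress=True)
P={'key':((456.9,288.4),(199.8,206.9)),'lock':((427.1,260.9),(227.5,218.6)),'face':((219.8,176.3),(447,150.4)),'bez':((214.9,172.9),(447.9,150.8)),'block':((433.6,302.5),(219.8,214.9)),'desk':((248.3,205.7),(436,194.7))}
for k,(a,b) in P.items(): print(k,*tri([ray('scene',a),ray('top',b)]))
# plane fits
for k,z in (('block',0),('desk',0),('key',0.066),('lock',.0635),('face',.106),('bez',.110)):
    print(k,z,atz(*ray('scene',P[k][0]),z),atz(*ray('top',P[k][1]),z))
a=cv2.imread('pics/top0.png');cv2.imwrite('pics/top0d.png',cv2.resize(a[100:290,360:560],None,fx=4,fy=3,interpolation=cv2.INTER_CUBIC))
cv2.imwrite('pics/top0d.png',cv2.resize(a[100:290,360:560],None,fx=3.1,fy=3.1,interpolation=cv2.INTER_CUBIC))
```

```text
key [0.4966 0.3509 0.0635] [np.float64(0.004685390720576175), np.float64(0.004685390720576077)]
lock [0.4716 0.2823 0.0659] [np.float64(0.0006307089564433394), np.float64(0.0006307089564433729)]
face [ 0.6038 -0.1988  0.1029] [np.float64(0.004121456196461619), np.float64(0.004121456196461703)]
bez [ 0.6063 -0.2028  0.1094] [np.float64(0.0018643711654522477), np.float64(0.001864371165452166)]
block [ 0.4864  0.3178 -0.0009] [np.float64(0.0017824978181184311), np.float64(0.0017824978181184986)]
desk [ 0.5278 -0.2058 -0.0156] [np.float64(0.002080379859882359), np.float64(0.002080379859882354)]
block 0 [0.4886 0.317  0.    ] [0.4853 0.3191 0.    ]
desk 0 [ 0.5418 -0.1862  0.    ] [ 0.5242 -0.2003  0.    ]
key 0.066 [0.4956 0.3553 0.066 ] [0.4988 0.3459 0.066 ]
lock 0.0635 [0.4694 0.2804 0.0635] [0.4714 0.2835 0.0635]
face 0.106 [ 0.6048 -0.1886  0.106 ] [ 0.6065 -0.2007  0.106 ]
bez 0.11 [ 0.6077 -0.2039  0.11  ] [ 0.6046 -0.2014  0.11  ]
```

View pics/top0d.png

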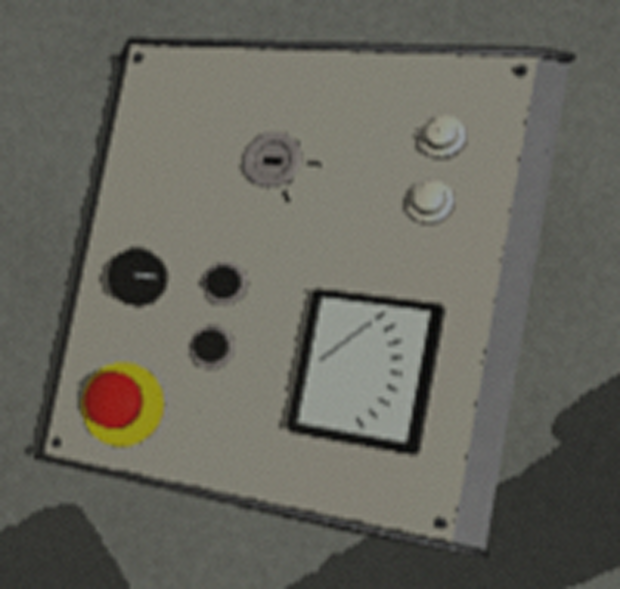

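Run:
```python
from h import *
np.set_printoptions(precision=4,suppress=True)
f=lambda c:(360+c[0]/3.1,100+c[1]/3.1)
A=atz(*ray('top',f((128,43))),.05);B=atz(*ray('top',f((42,455))),.05);print(A,B,np.linalg.norm(A-B))
d=(A-B);y=np.degrees(np.arctan2(d[1],d[0]));print('desk yaw',y-90)
C=atz(*ray('top',f((540,55))),.178);D=atz(*ray('top',f((452,543))),.178);print(C,D,np.linalg.norm(C-D));d=C-D;print('yaw',np.degrees(np.arctan2(d[1],d[0]))-90)
# block
g=lambda c:(150+c[0]/4,140+c[1]/4)
Q=[atz(*ray('top',g(c)),.04) for c in ((170,206),(133,303),(379,386),(413,287))]
Q=np.array(Q);print(Q,Q.mean(0),[np.linalg.norm(Q[i]-Q[(i+1)%4]) for i in range(4)])
for d in (Q[0]-Q[3],Q[1]-Q[2],Q[0]-Q[1],Q[3]-Q[2]):print(np.degrees(np.arctan2(d[1],d[0])))
```

```text
[ 0.7085 -0.1165  0.05  ] [ 0.4033 -0.043   0.05  ] 0.3139400402331388
desk yaw -103.53888116445599
[ 0.6512 -0.3531  0.178 ] [ 0.3466 -0.2774  0.178 ] 0.31385027009913535
yaw -103.9527422284466
[[0.5378 0.3725 0.04  ]
 [0.4816 0.393  0.04  ]
 [0.4313 0.2495 0.04  ]
 [0.4879 0.2301 0.04  ]] [0.4847 0.3112 0.04  ] [np.float64(0.059867663539339595), np.float64(0.15205162750603715), np.float64(0.05979106512483983), np.float64(0.15094622496775842)]
70.67049320601703
70.69841540147188
-19.98806402853923
-18.929636933936646
```

```bash
cat >> h.py <<'E'
def yawdesk(): return -103.75
def desk_axes(yaw=None):
    a=np.radians(yawdesk() if yaw is None else yaw);u=np.array([np.cos(a),np.sin(a),0]);v=np.array([-u[1],u[0],0]);t=np.radians(28)
    n=-np.sin(t)*u+np.cos(t)*np.array([0,0,1.]);s=np.cos(t)*u+np.sin(t)*np.array([0,0,1.]);return s,v,n  # upslope, desk y, normal
def Rdesk(turn=0):  # tool R: x down-slope, y=-n, z = x cross y ; turn clockwise deg
    s,v,n=desk_axes();R=np.stack([-s,-n,np.cross(-s,-n)],1)
    return Ro.from_rotvec(-np.radians(turn)*n).as_matrix()@R
def Rblock(): return Ro.from_euler('xyz',[-90,0,160.6],degrees=True).as_matrix()
def delta(p0,R0,p1,R1):
    rv=Ro.from_matrix(R1@R0.T).as_rotvec(); print('shift cm',np.round((np.array(p1)-p0)*100,3),'rot',np.round(rv,4),'deg',np.round(np.degrees(np.linalg.norm(rv)),2))
E
python3 - <<'E'
from h import *
np.set_printoptions(precision=4,suppress=True)
s,v,n=desk_axes();print(s,v,n,np.cross(-s,-n))
F=np.array([.604,-.2006,.106]);R0=Ro.from_euler('xyz',[-90,0,13.397],degrees=True).as_matrix()
for h in (.09,):
  delta([.156,-.657,.227],R0,F+h*n,Rdesk()); print(F+h*n)
E
```

```text
[-0.2099 -0.8576  0.4695] [ 0.9713 -0.2377  0.    ] [0.1116 0.456  0.8829] [-0.9713  0.2377  0.    ]
shift cm [45.804 49.744 -4.153] rot [-0.3621  0.3643  1.0742] deg 68.22
[ 0.614  -0.1596  0.1855]
```

Call:
drive_tool --pt "1 1.1 2 0 0 0.02" --pt "3 3.3 5 0 0 0.1" --pt "6 6.5 7 -0.03 0.03 0.18" --pt "9 10 9 -0.06 0.06 0.26" --pt "12 13 11 -0.09 0.09 0.34" --pt "15 16.3 12 -0.12 0.12 0.42" --pt "18 19.5 12 -0.15 0.15 0.5" --pt "21 22.7 12 -0.18 0.18 0.56" --claw 0.6

```text
time_s: 1.72
tcp_pos: [0.3483, -0.449, 0.3474]
eef_rot: [-94.1, 13.9, 45.4]
contact_force: [1.8, -0.3, -0.5]
gripper_width: 0.0529
```

Call:
drive_tool --pt "3 3.3 0 -0.02 0.02 0.07" --pt "6 6.6 0 -0.05 0.05 0.14" --pt "9 10 0 -0.08 0.08 0.21" --pt "12 13.3 -1 -0.11 0.11 0.28" --pt "15 16.5 -2 -0.14 0.14 0.35" --pt "18 19.8 -4 -0.16 0.16 0.41" --pt "21 23 -6 -0.18 0.18 0.47" --pt "23 25 -8 -0.18 0.18 0.51"

```text
time_s: 2.38
tcp_pos: [0.565, -0.212, 0.2765]
eef_rot: [-89.8, 27.8, 76.3]
contact_force: [0.4, -0.8, -0.2]
gripper_width: 0.0521
```

Run:
```python
from h import *
np.set_printoptions(precision=4,suppress=True)
p,R,s=pose();print(s)
s_,v,n=desk_axes();F=np.array([.604,-.2006,.106])
delta(p,R,F+.09*n,Rdesk())
```

```text
{'time_s': 2.3833, 'joints': array([ 12.6322,  14.0225, -17.5597,  25.7894, -73.5007, -37.1004]), 'qd': array([25.4206, 27.8545,  4.7023, -1.5567, 20.7481, -7.7188]), 'joint_torque': array([ -0.9622, -51.2702,  26.6718,   7.2014,  -1.8141,   0.1515]), 'tcp_pos': array([ 0.565 , -0.212 ,  0.2765]), 'eef_rot': array([-89.7929,  27.8466,  76.332 ]), 'contact_force': array([ 0.4469, -0.7693, -0.2314]), 'moment': array([ 1.459 , -0.3698, -0.0054]), 'gripper_width': 0.052050139718747425}
shift cm [ 4.907  5.241 -9.103] rot [-0.0034 -0.0025  0.0003] deg 0.24
```

Call:
drive_tool --pt "0.6 0.6 -2 0 0 0" --pt "1.2 1.3 -4 0 0 0" --pt "1.8 2 -6 0 0 0" --pt "1.8 2 -7.3 0 0 0" --pt "1.8 2 -8 0 0 0" --pt "1.8 2 -8 0 0 0" --pt "1.8 2 -8 0 0 0" --pt "1.8 2 -8 0 0 0"

```text
time_s: 3.05
tcp_pos: [0.5818, -0.1947, 0.198]
eef_rot: [-89.9, 27.7, 76.0]
contact_force: [-0.1, -0.1, -0.3]
gripper_width: 0.0528
```

Run:
```python
from h import *
np.set_printoptions(precision=4,suppress=True)
p,R,s=pose();im=imaging.capture('wrist');save(im,'wrist1.png');print(p,s['eef_rot'],s['qd'])
for l in ('switch_face','bezel_top'): print(l,[(np.round(q['position'],1),round(q['score'],2)) for q in imaging.landmark_of('wrist',l)][:4])
p2,R2,s2=pose();print(p2,s2['eef_rot'])
save(im,'wrist1c.png',(230,150,430,300),4)
```

```text
[ 0.5818 -0.1947  0.198 ] [-89.8792  27.7362  75.9811] [-0.0383 -0.4017  0.1598 -0.0001  0.0288 -0.0272]
switch_face []
bezel_top [(array([292.3, 263.2]), 0.56)]
[ 0.5817 -0.1946  0.1978] [-89.8865  27.7178  75.97  ]
```

View pics/wrist1.png

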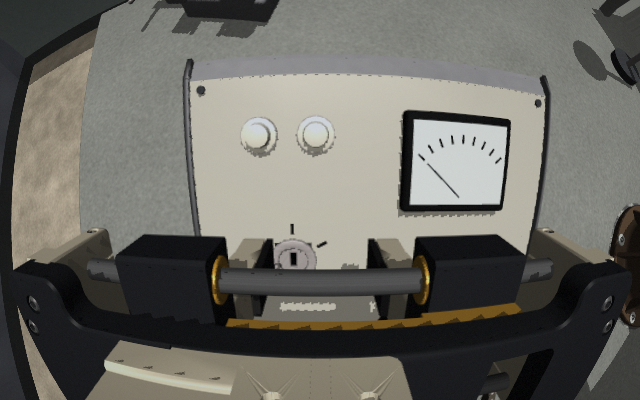

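View pics/wrist1c.png

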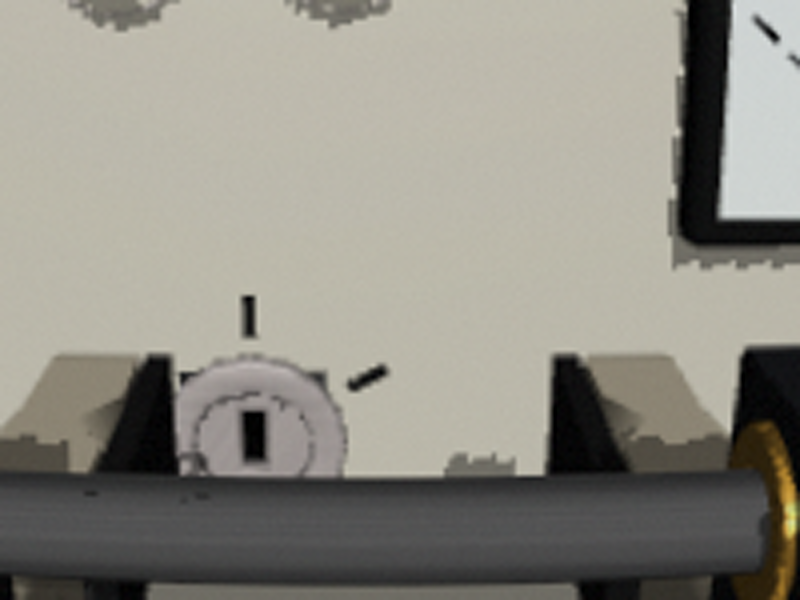

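Run:
```python
from h import *
np.set_printoptions(precision=4,suppress=True)
p=np.array([0.5818,-0.1947,0.198]);R=Ro.from_euler('xyz',[-89.88,27.73,75.98],degrees=True).as_matrix()
s,v,n=desk_axes()
o,d=wray((293.5,259),p,R);print(o,d,'cos to n',d@n)
F=np.array([.604,-.2006,.106])
X=atz(o,d,.106);print(X,'dist to cam',np.linalg.norm(X-o)); print('off from F in s,v:',(X-F)@s,(X-F)@v,(X-F)@n)
print('F proj',wproj(F,p,R))
# marks on panel / meter rows; line of lamps direction
# desk yaw from tool frame: slot vertical in image. use panel screws at (201,91),(538,103) on the panel plane
P0=F-1.0e-3*n
q=[]
for px in ((201,91),(538,103)):
    o,d=wray(px,p,R);q.append(o+d*((P0-o)@n)/(d@n))
dd=q[1]-q[0];print(q,np.linalg.norm(dd),'desk yaw',np.degrees(np.arctan2(-dd[1],-dd[0]))-90)
delta(p,R,F+.06*n-.03*s-0.0*v,Rdesk())
```

```text
[ 0.5843 -0.186   0.3729] [ 0.0735 -0.0521 -0.9959] cos to n -0.8949361459390963
[ 0.604  -0.1999  0.106 ] dist to cam 0.2680215482223043
off from F in s,v: -0.0005690843376230479 -0.00011533734102378421 0.0003025875097249841
F proj [293.368  258.2543]
[array([ 0.6436, -0.3407,  0.1722]), array([ 0.3564, -0.271 ,  0.1725])] 0.29556420919347537 desk yaw -103.62364191236131
shift cm [ 3.519  4.719 -5.311] rot [-0.005  -0.0007  0.0057] deg 0.44
```

Run:
```python
from h import *
np.set_printoptions(precision=4,suppress=True)
p,R,s=pose()
delta(p,R,[.460,.362,.15],Rblock())
```

```text
shift cm [-12.168  55.656  -4.784] rot [0.4677 0.2492 1.4464] deg 88.26
```

Call:
drive_tool --pt "-0.3 1.5 0.5 0.02 0.01 0.06" --pt "-0.8 4.5 1 0.06 0.03 0.16" --pt "-1.5 8 1 0.1 0.05 0.28" --pt "-2.3 11.5 1 0.14 0.07 0.4" --pt "-3.2 15 1 0.18 0.09 0.52" --pt "-4 18.5 1 0.21 0.11 0.62" --pt "-4.8 22 0 0.24 0.13 0.73" --pt "-5.5 25.5 0 0.27 0.15 0.84"

```text
time_s: 3.87
tcp_pos: [0.5251, 0.0619, 0.1966]
eef_rot: [-84.3, 11.3, 126.7]
contact_force: [-0.5, 0.3, -0.3]
gripper_width: 0.053
```

Run:
```python
from h import *
np.set_printoptions(precision=4,suppress=True)
p,R,s=pose();print(p,s['joints'],s['qd'])
delta(p,R,[.460,.362,.15],Rblock())
```

```text
[0.5251 0.0619 0.1966] [ 36.2841   8.7317 -25.8241  12.7945 -61.8245  -6.8396] [ 35.2352  -6.141    6.6082 -21.9434   0.0608  54.716 ]
shift cm [-6.509 30.009 -4.657] rot [0.2    0.1006 0.5991] deg 36.64
```

Call:
drive_tool --pt "-0.8 3.6 -0.3 0.03 0.015 0.1" --pt "-1.6 7.2 -0.8 0.06 0.03 0.2" --pt "-2.4 10.8 -1.4 0.09 0.045 0.3" --pt "-3.2 14.4 -2 0.12 0.06 0.4" --pt "-4 18 -2.8 0.15 0.075 0.5" --pt "-4.8 21.6 -3.6 0.18 0.09 0.56" --pt "-5.5 25.2 -4.2 0.18 0.09 0.57" --pt "-6.1 28.5 -4.5 0.18 0.09 0.57"

```text
time_s: 4.53
tcp_pos: [0.4649, 0.3471, 0.1521]
eef_rot: [-89.3, 1.2, 158.7]
contact_force: [0.9, 0.1, 0.3]
gripper_width: 0.0526
```

Run:
```python
from h import *
np.set_printoptions(precision=4,suppress=True)
p,R,s=pose();im=imaging.capture('wrist');print(p,s['joints'],s['eef_rot'],s['qd'])
for l in ('key_bow','locker_key_bow','block'): print(l,[(np.round(q['position'],1),round(q['score'],2)) for q in imaging.landmark_of('wrist',l)][:4])
p,R,s=pose();im=imaging.capture('wrist');save(im,'wrist2.png');print(p,s['joints'],s['eef_rot'],s['qd'])
for X in ([.498,.349,.084],[.498,.349,.066]): print(wproj(X,p,R))
delta(p,R,[.460,.362,.15],Rblock())
```

```text
[0.4649 0.3471 0.1521] [ 56.924   15.1162 -18.0775   1.5116 -57.2704  10.8972] [-89.2962   1.1526 158.6508] [ 29.8732  17.8334  19.8837   0.4947  -3.109  -30.7415]
key_bow [(array([297.1, 178. ]), 0.78), (array([242.3,  53.2]), 0.63), (array([361.6, 262.8]), 0.56)]
locker_key_bow [(array([392.9, 172.6]), 0.72)]
block [(array([341.9, 167.8]), 0.9), (array([294.6, 173.1]), 0.5)]
[0.465  0.3463 0.1519] [ 56.8843  15.1262 -18.1035   1.5426 -57.3081  10.9969] [-89.2165   1.1622 158.7285] [-1.4835 -1.0494 -0.8353  0.0682 -0.1051  0.2421]
[300.4382 180.5032]
[301.5341 176.5954]
shift cm [-0.503  1.569 -0.19 ] rot [0.0199 0.0143 0.0328] deg 2.34
```

View pics/wrist2.png

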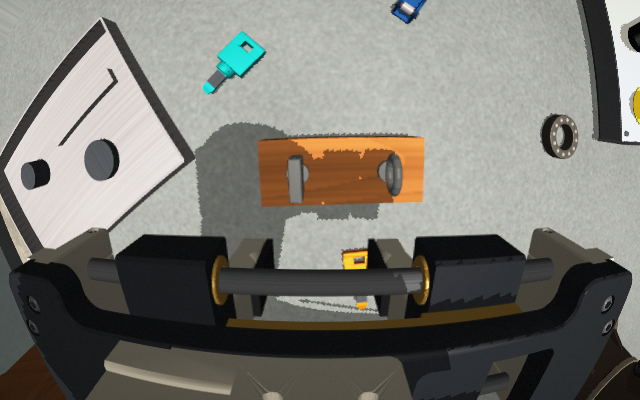

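Run:
```python
from h import *
a=cv2.cvtColor(cv2.imread('pics/wrist2.png'),cv2.COLOR_BGR2RGB)
save(a,'wrist2c.png',(255,130,430,215),4.5)
```

```text
(no output)
```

View pics/wrist2c.png

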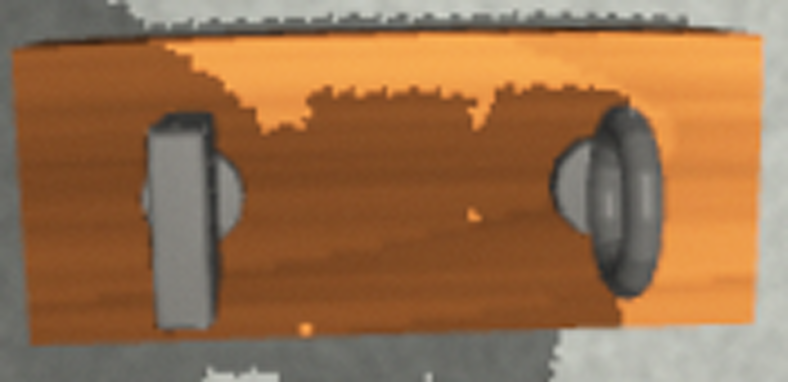

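Run:
```python
from h import *
np.set_printoptions(precision=4,suppress=True)
p=np.array([0.465,0.3463,0.1519]);R=Ro.from_euler('xyz',[-89.2165,1.1622,158.7285],degrees=True).as_matrix()
g=lambda c:(255+c[0]/4.5-0,130+c[1]/4.5)
print('bow',atz(*wray(g((181,228)),p,R),.084))
for a in ((150,127),(205,127),(210,328),(160,328)): print(atz(*wray(g(a),p,R),.084))
a=atz(*wray(g((178,118)),p,R),.084);b=atz(*wray(g((185,328)),p,R),.084);d=a-b;print('len',np.linalg.norm(d),'ang',np.degrees(np.arctan2(d[1],d[0])))
Q=np.array([atz(*wray(g(c),p,R),.04) for c in ((13,48),(32,344),(755,324),(762,36))]);print(Q,Q.mean(0),[np.linalg.norm(Q[i]-Q[(i+1)%4]) for i in range(4)])
for d in (Q[0]-Q[3],Q[1]-Q[2],Q[0]-Q[1],Q[3]-Q[2]):print(np.degrees(np.arctan2(d[1],d[0])))
c=Q.mean(0)
for a in (70.5,): print(c[:2]+.04*np.array([np.cos(np.radians(a)),np.sin(np.radians(a))]))
```

```text
bow [0.4993 0.3527 0.084 ]
[0.5169 0.3511 0.084 ]
[0.5135 0.3426 0.084 ]
[0.4816 0.3546 0.084 ]
[0.4847 0.3625 0.084 ]
len 0.0355619401322333 ang -20.331585818712167
[[0.5389 0.3756 0.04  ]
 [0.4823 0.3958 0.04  ]
 [0.4312 0.2544 0.04  ]
 [0.488  0.2346 0.04  ]] [0.4851 0.3151 0.04  ] [np.float64(0.060101468296966984), np.float64(0.15034782449404183), np.float64(0.06014763289519062), np.float64(0.14987751998922158)]
70.15793802909162
70.14152821410158
-19.6877554157447
-19.239863441216595
[0.4984 0.3528]
```

Run:
```python
from h import *
np.set_printoptions(precision=1,suppress=True)
for y in (-.045,-.019,0,.01,.033,.06,.1): print(y,wproj([0,y,0],np.zeros(3),np.eye(3)),wproj([-.017,y,0],np.zeros(3),np.eye(3)))
p,R,s=pose();print(p,s['eef_rot'])
np.set_printoptions(precision=4,suppress=True)
Rb=Ro.from_euler('xyz',[-90,0,160.3],degrees=True).as_matrix()
delta(p,R,[.4989-.025*.9415,.3525+.025*.337,.12],Rb)
print(Rb)
```

```text
-0.045 [321.6 297.2] [321.7 262.3]
-0.019 [321.4 269.5] [321.4 238.6]
0 [321.3 253.9] [321.3 225.5]
0.01 [321.2 246.8] [321.3 219.7]
0.033 [321.1 233. ] [321.1 208.4]
0.06 [321.  220.1] [321. 198.]
0.1 [320.9 205.4] [320.9 186.3]
[0.5 0.3 0.2] [-89.2   1.2 158.7]
shift cm [ 1.015  1.543 -3.202] rot [0.0199 0.0142 0.0286] deg 2.15
[[-0.9415 -0.     -0.3371]
 [ 0.3371 -0.     -0.9415]
 [ 0.     -1.      0.    ]]
```

Call:
drive_tool --pt "0.3 0.5 -0.8 0.01 0.007 0.014" --pt "0.6 1 -1.8 0.02 0.014 0.028" --pt "1 1.5 -2.8 0.02 0.014 0.029" --pt "1 1.5 -3.2 0.02 0.014 0.029" --pt "1 1.5 -3.2 0.02 0.014 0.029" --pt "1 1.5 -3.2 0.02 0.014 0.029" --pt "1 1.5 -3.2 0.02 0.014 0.029" --pt "1 1.5 -3.2 0.02 0.014 0.029"

```text
time_s: 5.45
tcp_pos: [0.4755, 0.3606, 0.1204]
eef_rot: [-90.0, 0.0, 160.3]
contact_force: [0.7, -1.1, -0.8]
gripper_width: 0.0529
```

Run:
```python
from h import *
np.set_printoptions(precision=4,suppress=True)
p,R,s=pose();im=imaging.capture('wrist');save(im,'wrist3.png');print(p,s['joints'],s['eef_rot'],s['qd'])
np.savez('w3.npz',p=p,R=R)
save(im,'wrist3c.png',(240,150,440,290),4)
print(wproj([.4989,.3525,.084],p,R))
```

```text
[0.4755 0.3606 0.1204] [ 55.9387  18.2991 -17.5664   0.0269 -54.0803  14.3361] [-90.047    0.0345 160.2906] [ 0.0284 -0.0294  0.0188 -0.0629  0.1393  0.0956]
[320.7135 195.4668]
```

View pics/wrist3c.png

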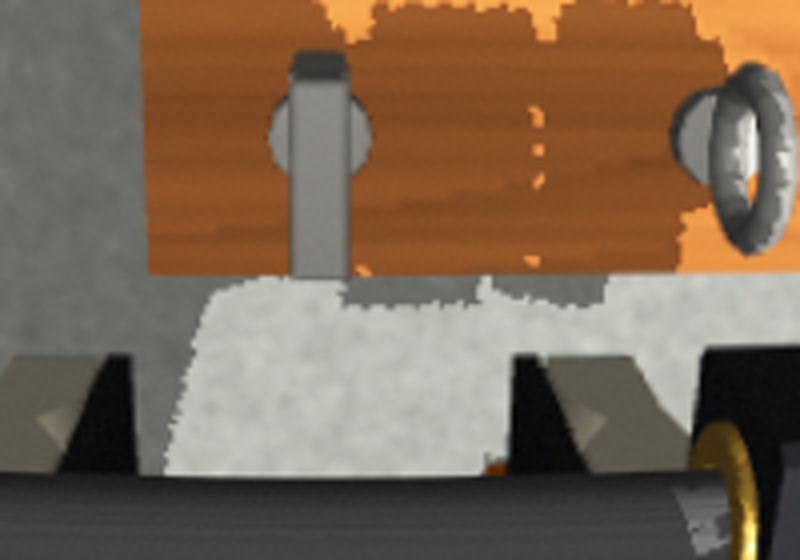

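Call:
drive_tool --pt "0.8 -0.28 -0.3 0 0 0" --pt "1.7 -0.6 -0.8 0 0 0" --pt "2.34 -0.82 -2 0 0 0" --pt "2.34 -0.82 -4 0 0 0" --pt "2.34 -0.82 -5.6 0 0 0" --pt "2.34 -0.82 -6.6 0 0 0" --pt "2.34 -0.82 -7.03 0 0 0" --pt "2.34 -0.82 -7.03 0 0 0"

```text
time_s: 6.17
tcp_pos: [0.4986, 0.3515, 0.0478]
eef_rot: [-89.9, -0.0, 160.3]
contact_force: [0.6, 0.3, -0.0]
gripper_width: 0.0524
```

Run:
```python
from h import *
np.set_printoptions(precision=4,suppress=True)
p,R,s=pose();im=imaging.capture('wrist');print(p,s['eef_rot'],s['qd'],s['contact_force'])
save(im,'wrist4c.png',(220,150,420,290),4)
```

```text
[0.4986 0.3515 0.0478] [-89.861   -0.034  160.2705] [ 0.1639 -1.6624  1.4593  0.5083 -1.3201 -0.0536] [ 0.5619  0.3374 -0.0335]
```

View pics/wrist4c.png

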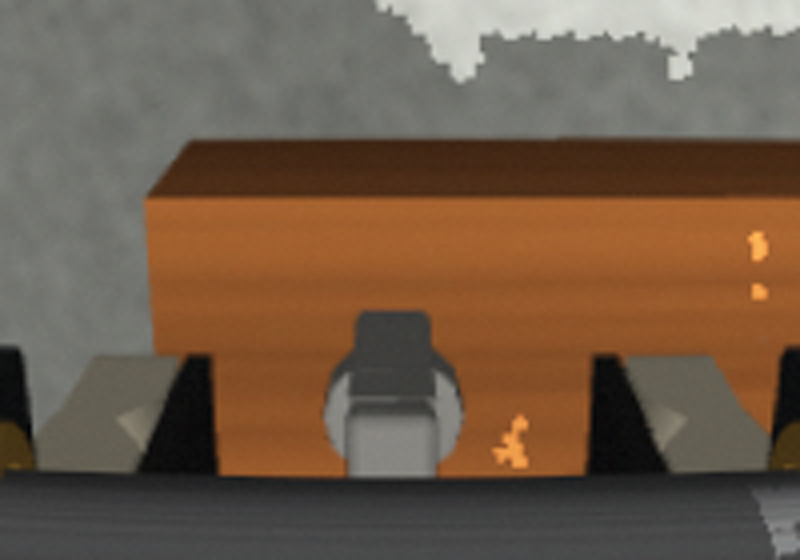

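Call:
drive_tool --pt "0.05 0.12 0.2 0 0 0" --pt "0.05 0.12 0.2 0 0 0" --pt "0.05 0.12 0.2 0 0 0" --pt "0.05 0.12 0.2 0 0 0" --pt "0.05 0.12 0.2 0 0 0" --pt "0.05 0.12 0.2 0 0 0" --pt "0.05 0.12 0.2 0 0 0" --pt "0.05 0.12 0.2 0 0 0" --claw 0.3

```text
time_s: 6.88
tcp_pos: [0.4992, 0.3535, 0.0515]
eef_rot: [-90.0, 0.0, 160.3]
contact_force: [-0.2, -1.1, -0.1]
gripper_width: 0.0265
```

Run:
```python
from h import *
np.set_printoptions(precision=4,suppress=True)
p,R,s=pose();im=imaging.capture('wrist');print(p,s['eef_rot'],s['qd'],s['contact_force'])
save(im,'wrist5c.png',(220,150,420,290),4)
```

```text
[0.4992 0.3535 0.0515] [-90.011    0.0115 160.296 ] [-0.0154  0.0829  0.0245  0.0751 -0.0163  0.032 ] [-0.1708 -1.0751 -0.1211]
```

View pics/wrist5c.png

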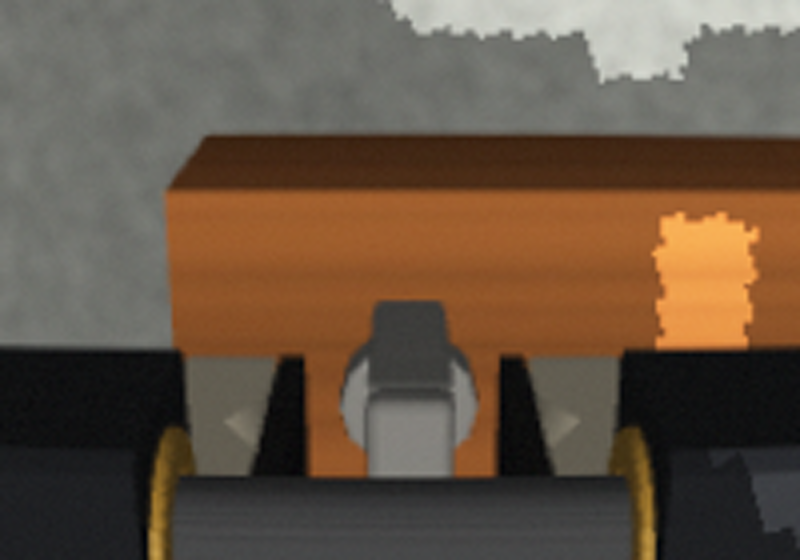

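Call:
drive_tool --pt "-0.03 -0.07 -0.1 0 0 0" --pt "-0.03 -0.07 -0.1 0 0 0" --pt "-0.03 -0.07 -0.1 0 0 0" --pt "-0.03 -0.07 -0.1 0 0 0" --pt "-0.03 -0.07 -0.1 0 0 0" --pt "-0.03 -0.07 -0.1 0 0 0" --pt "-0.03 -0.07 -0.1 0 0 0" --pt "-0.03 -0.07 -0.1 0 0 0" --claw 0 --squeeze 40

```text
time_s: 7.6
tcp_pos: [0.4989, 0.3528, 0.0505]
eef_rot: [-90.0, 0.0, 160.3]
contact_force: [-0.1, 0.7, -1.5]
gripper_width: 0.0097
```

Run:
```python
from h import *
np.set_printoptions(precision=4,suppress=True)
p,R,s=pose();im=imaging.capture('wrist');print(p,s['eef_rot'],s['qd'],s['contact_force'],s['gripper_width'])
save(im,'wrist6c.png',(220,150,420,290),4)
```

```text
[0.4989 0.3528 0.0505] [-90.0061   0.0115 160.2953] [ 0.056  -0.0631 -0.0584 -0.0221 -0.0335  0.0768] [-0.0941  0.6983 -1.4976] 0.009672406854948268
```

View pics/wrist6c.png

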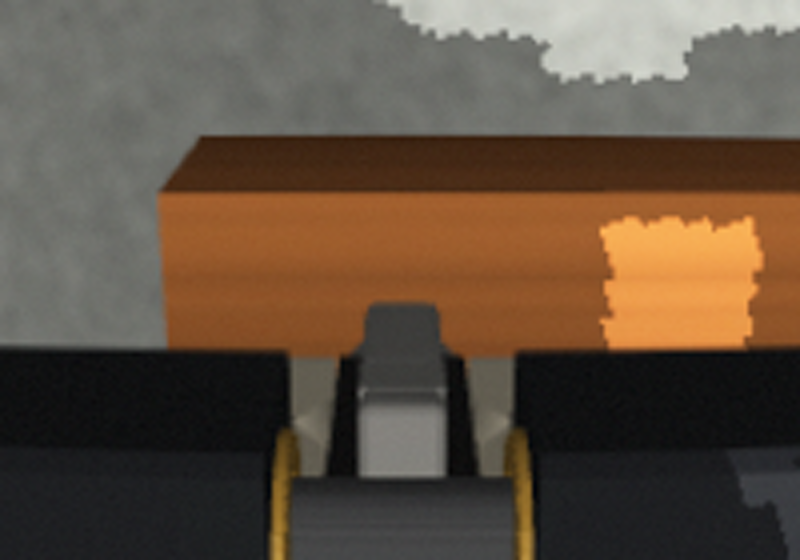

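Call:
drive_tool --pt "0 0 0.3 0 0 0" --pt "0 0 1 0 0 0" --pt "0 0 2 0 0 0" --pt "0 0 3.2 0 0 0" --pt "0 0 4.6 0 0 0" --pt "0 0 6.2 0 0 0" --pt "0 0 8 0 0 0" --pt "0 0 9.5 0 0 0"

```text
time_s: 8.32
tcp_pos: [0.4993, 0.3531, 0.148]
eef_rot: [-90.1, 0.1, 160.3]
contact_force: [-1.4, 0.3, -1.1]
gripper_width: 0.0098
```

Run:
```python
from h import *
np.set_printoptions(precision=4,suppress=True)
p,R,s=pose();im=imaging.capture('wrist');print(p,s['eef_rot'],s['contact_force'],s['gripper_width'],s['joints'])
save(im,'wrist7c.png',(220,150,420,290),4)
for x in (-.006,0,.006): print([wproj([x,y,0],np.zeros(3),np.eye(3)) for y in (.0105,.0315,.0365)])
F=np.array([.604,-.2003,.106]);s_,v,n=desk_axes()
delta(p,R,F+.06*n-.0*s_,Rdesk())
```

```text
[0.4993 0.3531 0.148 ] [-90.1029   0.0592 160.3036] [-1.3603  0.29   -1.0907] 0.009840087947785788 [ 53.5639  18.0294 -13.8584   0.0319 -57.9965  16.7228]
[array([321.2564, 237.177 ]), array([321.1597, 225.2572]), array([321.1393, 222.7544])]
[array([321.2458, 246.5278]), array([321.1519, 233.8407]), array([321.132 , 231.1695])]
[array([321.2348, 255.6401]), array([321.1438, 242.2445]), array([321.1244, 239.4162])]
shift cm [ 11.138 -52.606   1.097] rot [-0.4707 -0.251  -1.436 ] deg 87.77
```

View pics/wrist7c.png

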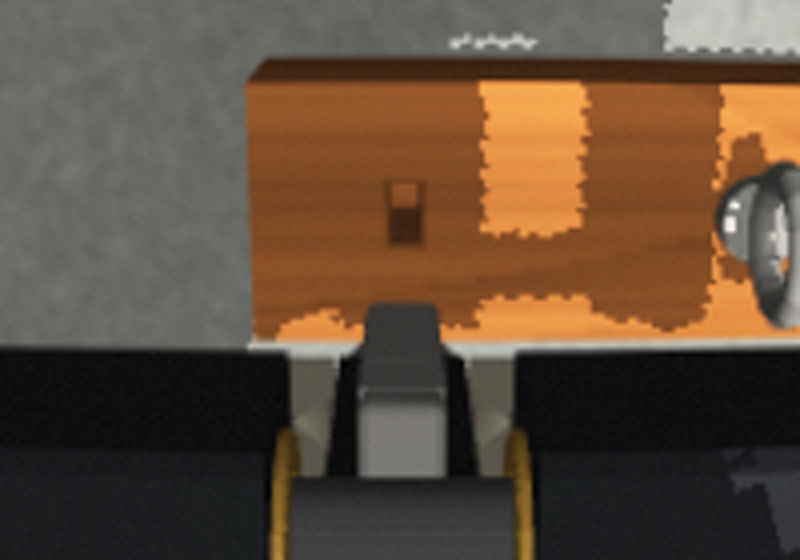

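Run:
```python
from h import *
np.set_printoptions(precision=2,suppress=True)
for x in (-.018,-.017,-.016,-.015): print(x,[wproj([x,y,0],np.zeros(3),np.eye(3))[1] for y in (.0025,-.0335)])
p=np.array([0.4993,0.3531,0.148]);R=Ro.from_euler('xyz',[-90.1029,0.0592,160.3036],degrees=True).as_matrix()
np.set_printoptions(precision=4,suppress=True)
g=lambda c:(220+c[0]/4,150+c[1]/4)
Q=np.array([atz(*wray(g(c),p,R),.04) for c in ((388,181),(423,181),(424,246),(388,246))]);c=Q.mean(0)
print(Q,c,[np.linalg.norm(Q[i]-Q[(i+1)%4]) for i in range(4)])
pg=np.array([.4989,.3528,.0505]); print('slot in tool at grasp',R.T@(c-pg))
```

```text
-0.018 [np.float64(222.3136812818641), np.float64(248.7825261240391)]
-0.017 [np.float64(224.02658730387364), np.float64(250.84197094339842)]
-0.016 [np.float64(225.73288766767325), np.float64(252.88915136729764)]
-0.015 [np.float64(227.43251752936385), np.float64(254.9239993342523)]
[[0.5073 0.3541 0.04  ]
 [0.5047 0.3468 0.04  ]
 [0.4904 0.3516 0.04  ]
 [0.4932 0.3593 0.04  ]] [0.4989 0.353  0.04  ] [np.float64(0.007769359176698923), np.float64(0.015079546158969826), np.float64(0.008108636174966953), np.float64(0.015076690940411232)]
slot in tool at grasp [ 0.0001  0.0105 -0.0001]
```

Run:
```python
from h import *
np.set_printoptions(precision=2,suppress=True)
w=np.load('w3.npz');p,R=w['p'],w['R']
b=np.array([np.cos(np.radians(-19.7)),np.sin(np.radians(-19.7)),0])
for k in (.4989,.3528),:
  for z in (.084,.048):
    for e in (.017,-.017): print(z,e,wproj(np.array([*k,z])+e*b,p,R))
print('obs: top front row',150+78/4,'bottom front',150+52/4,'top back',150+277/4)
# same for grasp view wrist6 
p=np.array([.4989,.3528,.0505]);R=Ro.from_euler('xyz',[-90,0.01,160.295],degrees=True).as_matrix()
for z in (.084,.048): print(wproj(np.array([*k,z])+.017*b,p,R))
print('obs6 top',150+388/4,'bottom',150+303/4)
for c in ((160,192),(512,190)): pass
for X in ((-.017,-.0335),(-.017,.0025)): print(wproj([X[0],X[1],0],np.zeros(3),np.eye(3)))
```

```text
0.084 0.017 [320.28 169.78]
0.084 -0.017 [320.29 220.44]
0.048 0.017 [320.31 162.13]
0.048 -0.017 [320.33 205.65]
obs: top front row 169.5 bottom front 163.0 top back 219.25
[321.57 250.83]
[321.32 224.03]
obs6 top 247.0 bottom 225.75
[321.58 250.84]
[321.32 224.03]
```

Call:
drive_tool --pt "0.3 -1.5 1 -0.02 -0.01 -0.05" --pt "1 -4.5 2 -0.06 -0.03 -0.15" --pt "1.8 -8 3 -0.1 -0.05 -0.26" --pt "2.6 -11.5 4 -0.14 -0.07 -0.38" --pt "3.5 -15 4 -0.18 -0.09 -0.5" --pt "4.4 -18.5 4 -0.21 -0.11 -0.61" --pt "5.2 -22 4 -0.24 -0.13 -0.72" --pt "6 -25.5 4 -0.28 -0.15 -0.83"

```text
time_s: 9.03
tcp_pos: [0.5592, 0.0963, 0.187]
eef_rot: [-84.5, 16.9, 112.8]
contact_force: [0.7, -0.4, -0.3]
gripper_width: 0.0097
```

```bash
sed -i 's/return -103.75/return -103.65/' h.py
python3 - <<'E'
from h import *
np.set_printoptions(precision=4,suppress=True)
p,R,s=pose();print(p,s['joints'],s['gripper_width'])
F=np.array([.604,-.2003,.106]);s_,v,n=desk_axes()
delta(p,R,F+.07*n-.045*s_,Rdesk())
E
```

```text
[0.5592 0.0963 0.187 ] [ 39.2072  14.9561 -21.5045  16.0536 -64.733  -25.4957] 0.009710681283937175
shift cm [  6.194 -22.606  -4.037] rot [-0.1893 -0.1056 -0.5978] deg 36.43
```

Call:
drive_tool --pt "0.9 -3.5 0 -0.03 -0.016 -0.1" --pt "1.8 -7 0 -0.06 -0.033 -0.2" --pt "2.8 -10.5 0 -0.1 -0.053 -0.31" --pt "3.8 -14 -0.8 -0.13 -0.072 -0.42" --pt "4.8 -17.3 -1.8 -0.16 -0.09 -0.51" --pt "5.6 -20 -3 -0.18 -0.1 -0.57" --pt "6 -21.3 -4 -0.18 -0.1 -0.58" --pt "6 -21.3 -4 -0.18 -0.1 -0.58"

```text
time_s: 9.7
tcp_pos: [0.618, -0.1178, 0.1435]
eef_rot: [-89.1, 27.5, 77.8]
contact_force: [-0.6, 0.3, -0.1]
gripper_width: 0.0093
```

Run:
```python
from h import *
np.set_printoptions(precision=4,suppress=True)
p,R,s=pose();print(p,s['joints'],s['gripper_width'],s['qd'])
F=np.array([.604,-.2003,.106]);s_,v,n=desk_axes()
delta(p,R,F+.07*n-.045*s_,Rdesk())
```

```text
[ 0.618  -0.1178  0.1435] [ 19.648   24.6847 -19.8664  25.3593 -63.9248 -47.0279] 0.009268225220642716 [ 2.8342 -2.1719  0.5438 -0.508  -1.7724  0.5057]
shift cm [ 0.314 -1.194  0.319] rot [-0.0112 -0.011  -0.0191] deg 1.42
```

Call:
drive_tool --pt "0.1 -0.4 0.1 -0.003 -0.003 -0.006" --pt "0.2 -0.8 0.2 -0.007 -0.007 -0.012" --pt "0.3 -1.2 0.3 -0.011 -0.011 -0.019" --pt "0.3 -1.2 0.3 -0.011 -0.011 -0.019" --pt "0.3 -1.2 0.3 -0.011 -0.011 -0.019" --pt "0.3 -1.2 0.3 -0.011 -0.011 -0.019" --pt "0.3 -1.2 0.3 -0.011 -0.011 -0.019" --pt "0.3 -1.2 0.3 -0.011 -0.011 -0.019"

```text
time_s: 10.37
tcp_pos: [0.622, -0.1268, 0.1486]
eef_rot: [-90.2, 27.9, 76.5]
contact_force: [-0.2, -0.0, -0.5]
gripper_width: 0.0098
```

Run:
```python
from h import *
np.set_printoptions(precision=4,suppress=True)
p,R,s=pose();im=imaging.capture('wrist');print(p,s['eef_rot'],s['gripper_width'],s['qd'])
np.savez('w8.npz',p=p,R=R)
save(im,'wrist8.png');save(im,'wrist8c.png',(240,130,400,250),5)
F=np.array([.604,-.2003,.106]);s_,v,n=desk_axes()
delta(p,R,F+.07*n-.045*s_,Rdesk());print(wproj(F,p,R))
```

```text
[ 0.622  -0.1268  0.1486] [-90.2011  27.9247  76.4912] 0.009843173951533264 [-0.1764  0.0835 -0.0807  0.074   0.0666 -0.0251]
shift cm [-0.088 -0.295 -0.194] rot [-0.0006  0.0033 -0.0041] deg 0.3
[321.0505 154.5465]
```

View pics/wrist8c.png

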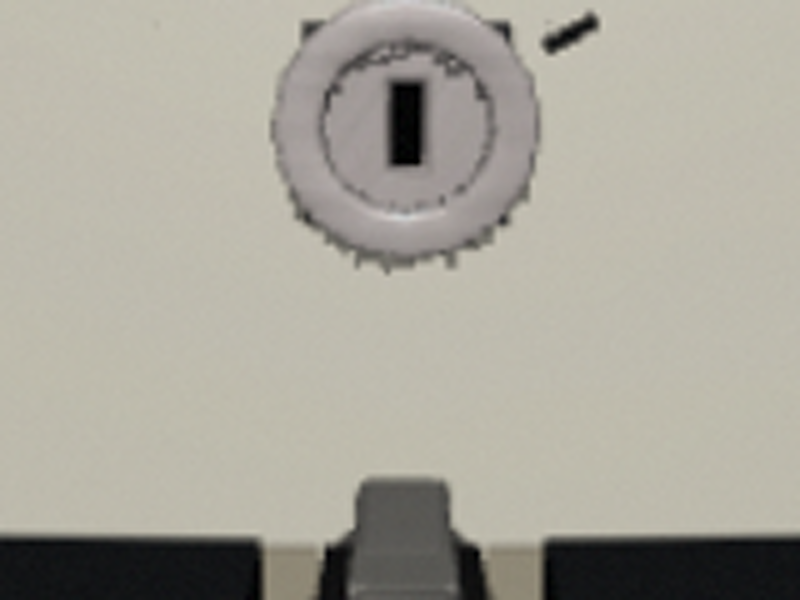

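Run:
```python
from h import *
np.set_printoptions(precision=4,suppress=True)
p,R,s=pose();print(p)
F=np.array([.604,-.2003,.106]);s_,v,n=desk_axes()
delta(p,R,F+.0505*n,Rdesk());print(F+.0505*n,n,s_,v)
```

```text
[ 0.622  -0.1269  0.1486]
shift cm [-1.239 -5.04   0.203] rot [-0.0005  0.0032 -0.004 ] deg 0.29
[ 0.6096 -0.1773  0.1506] [0.1108 0.4562 0.8829] [-0.2084 -0.858   0.4695] [ 0.9718 -0.236   0.    ]
```

Call:
drive_tool --pt "-0.2 -0.8 0.1 0 0.003 -0.004" --pt "-0.4 -1.8 0.2 0 0.003 -0.004" --pt "-0.7 -2.9 0.2 0 0.003 -0.004" --pt "-1 -4 0.2 0 0.003 -0.004" --pt "-1.2 -4.8 0.2 0 0.003 -0.004" --pt "-1.24 -5.04 0.2 0 0.003 -0.004" --pt "-1.24 -5.04 0.2 0 0.003 -0.004" --pt "-1.24 -5.04 0.2 0 0.003 -0.004"

```text
time_s: 11.08
tcp_pos: [0.6096, -0.1779, 0.1506]
eef_rot: [-90.0, 28.0, 76.3]
contact_force: [-0.9, 0.6, -0.6]
gripper_width: 0.0097
```

Run:
```python
from h import *
np.set_printoptions(precision=4,suppress=True)
im=imaging.capture('scene');save(im,'scene9c.png',(160,100,300,220),5)
p,R,s=pose();print(p,s['eef_rot'],s['gripper_width'],s['qd'])
F=np.array([.604,-.2003,.106]);s_,v,n=desk_axes()
delta(p,R,F+.0505*n,Rdesk());d=p-F;print('s,v,n',d@s_,d@v,d@n)
print(proj('scene',F))
im=imaging.capture('top');save(im,'top9c.png',(380,90,520,210),5)
```

```text
[ 0.6097 -0.1776  0.1506] [-90.0214  27.9694  76.3072] 0.010065234190916593 [ 0.5194  0.1343  0.1481 -0.0868  0.0105  0.198 ]
shift cm [-0.012  0.03   0.002] rot [-0.0004  0.0004  0.0006] deg 0.05
s,v,n 0.00022530425206674973 0.00018753852318556194 0.05035239444667622
[217.3924 174.4557]
```

View pics/scene9c.png

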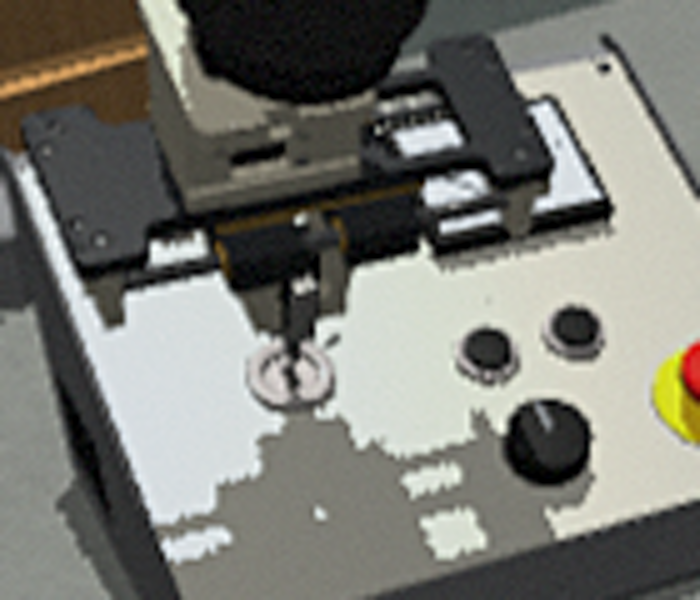

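Call:
drive_tool --pt "-0.03 -0.1 -0.2 0 0 0" --pt "-0.06 -0.22 -0.45 0 0 0" --pt "-0.1 -0.36 -0.7 0 0 0" --pt "-0.13 -0.5 -0.95 0 0 0" --pt "-0.16 -0.63 -1.2 0 0 0" --pt "-0.19 -0.74 -1.4 0 0 0" --pt "-0.21 -0.8 -1.54 0 0 0" --pt "-0.21 -0.8 -1.54 0 0 0"

```text
time_s: 11.85
tcp_pos: [0.6072, -0.1858, 0.1347]
eef_rot: [-90.0, 28.0, 76.3]
contact_force: [-0.1, 0.4, -0.6]
gripper_width: 0.0095
```

```bash
cat > chk.py <<'E'
from h import *
np.set_printoptions(precision=4,suppress=True)
p,R,s=pose();print(s['time_s'],p,s['eef_rot'],s['gripper_width'])
F=np.array([.604,-.2003,.106]);s_,v,n=desk_axes();f=s['contact_force'];m=s['moment']
d=p-F;print('s,v,n mm',1000*np.array([d@s_,d@v,d@n]),'force s,v,n',f@s_,f@v,f@n,'mom',m@s_,m@v,m@n)
E
python3 chk.py
```

```text
11.85 [ 0.6072 -0.1858  0.1347] [-89.9644  27.9881  76.3247] 0.009541030715888996
s,v,n mm [ 0.3187 -0.356  32.305 ] force s,v,n -0.595196505839408 -0.17280093487892478 -0.37580789128750103 mom -0.10460655618603042 1.6115689729860139 0.09187537821276412
```

Call:
drive_tool --pt "0 -0.07 -0.13 0 0 0" --pt "-0.02 -0.14 -0.26 0 0 0" --pt "-0.03 -0.21 -0.39 0 0 0" --pt "-0.05 -0.28 -0.52 0 0 0" --pt "-0.06 -0.35 -0.65 0 0 0" --pt "-0.08 -0.42 -0.78 0 0 0" --pt "-0.09 -0.46 -0.88 0 0 0" --pt "-0.09 -0.46 -0.88 0 0 0"

```text
time_s: 12.52
tcp_pos: [0.6064, -0.1903, 0.126]
eef_rot: [-90.0, 28.0, 76.3]
contact_force: [0.1, -0.2, 0.2]
gripper_width: 0.0099
```

```bash
python3 chk.py
```

```text
12.5167 [ 0.6064 -0.1903  0.126 ] [-89.9787  27.9829  76.3254] 0.00993502411251833
s,v,n mm [ 0.2876 -0.059  22.5285] force s,v,n 0.22161135559589434 0.15717126618877228 0.1252446220069136 mom -0.09718090090275058 1.6634667023476912 0.0381350745515954
```

Call:
drive_tool --pt "-0.02 -0.08 -0.15 0 0 0" --pt "-0.04 -0.16 -0.3 0 0 0" --pt "-0.06 -0.24 -0.45 0 0 0" --pt "-0.08 -0.32 -0.6 0 0 0" --pt "-0.1 -0.4 -0.75 0 0 0" --pt "-0.11 -0.47 -0.89 0 0 0" --pt "-0.12 -0.5 -0.97 0 0 0" --pt "-0.12 -0.5 -0.97 0 0 0"

```text
time_s: 13.18
tcp_pos: [0.6053, -0.1952, 0.1165]
eef_rot: [-90.0, 28.0, 76.3]
contact_force: [0.2, -0.1, -0.8]
gripper_width: 0.0096
```

```bash
python3 chk.py; python3 -c "
from h import *
im=imaging.capture('scene');save(im,'scene10c.png',(160,100,300,220),5)
im=imaging.capture('wrist');save(im,'wrist10c.png',(240,170,400,290),5)"
```

```text
13.1833 [ 0.6053 -0.1952  0.1165] [-89.9963  27.9794  76.3238] 0.009647975227791232
s,v,n mm [ 0.2853  0.0822 11.7243] force s,v,n -0.3702625609076231 0.19211148180255208 -0.7531210075045681 mom -0.06299917909670114 1.6960301590580842 0.043010036961869606
```

View pics/scene10c.png

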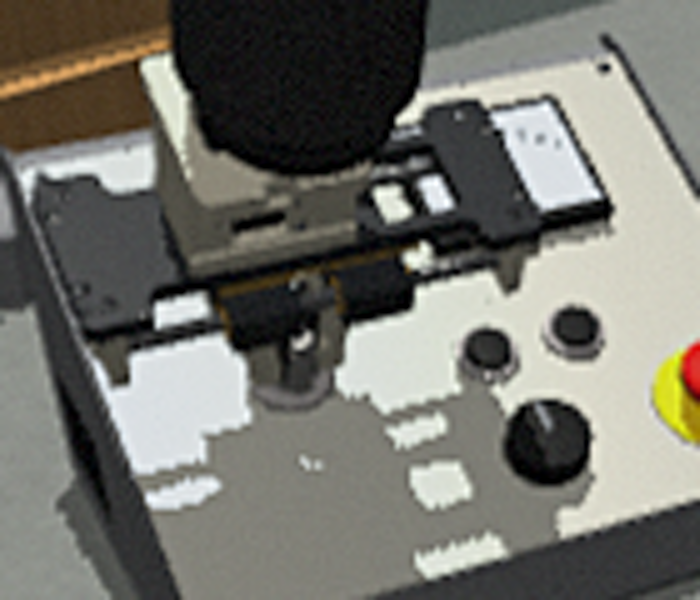

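View pics/wrist10c.png

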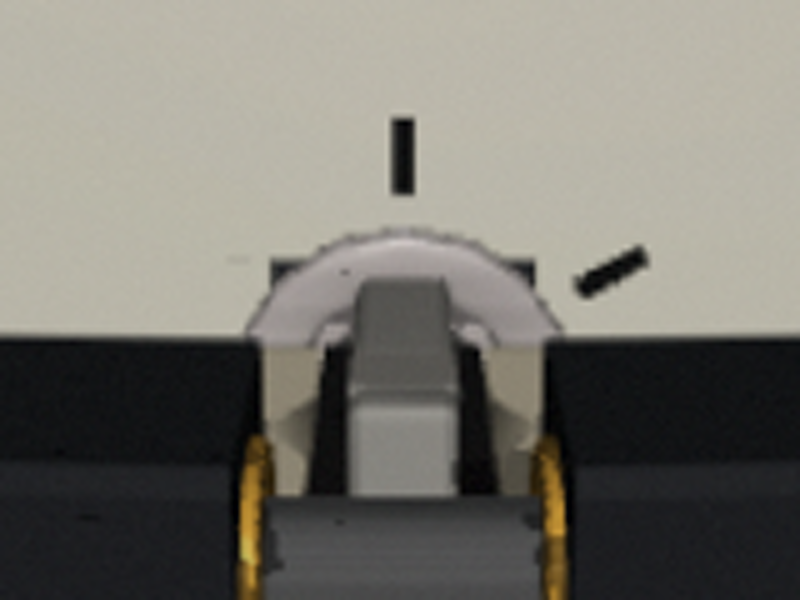

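Call:
drive_tool --pt "-0.01 -0.02 -0.04 0 0 0" --pt "-0.01 -0.04 -0.08 0 0 0" --pt "-0.02 -0.06 -0.12 0 0 0" --pt "-0.02 -0.08 -0.16 0 0 0" --pt "-0.02 -0.09 -0.18 0 0 0" --pt "-0.02 -0.1 -0.2 0 0 0" --pt "-0.02 -0.1 -0.2 0 0 0" --pt "-0.02 -0.1 -0.2 0 0 0"

```text
time_s: 13.95
tcp_pos: [0.6055, -0.1954, 0.1162]
eef_rot: [-90.1, 28.0, 76.3]
contact_force: [-5.1, 9.2, 11.7]
gripper_width: 0.0099
```

```bash
python3 chk.py
```

```text
13.95 [ 0.6055 -0.1954  0.1162] [-90.0925  27.9772  76.3179] 0.009933172907173615
s,v,n mm [ 0.2851  0.3031 11.3943] force s,v,n -1.3607358713209736 -7.162523257036566 13.919154953619495 mom -3.0141324503686757 2.145242916005222 0.052454107425973756
```

Call:
drive_tool --pt "-0.02 0 0 0 0 0" --pt "-0.04 0.01 0 0 0 0" --pt "-0.05 0.01 0 0 0 0" --pt "-0.05 0.01 0 0 0 0" --pt "-0.05 -0.01 -0.03 0 0 0" --pt "-0.06 -0.03 -0.06 0 0 0" --pt "-0.06 -0.03 -0.08 0 0 0" --pt "-0.06 -0.03 -0.08 0 0 0"

```text
time_s: 14.62
tcp_pos: [0.6055, -0.1955, 0.1161]
eef_rot: [-90.2, 28.0, 76.3]
contact_force: [-7.1, 12.7, 16.7]
gripper_width: 0.0095
```

```bash
python3 chk.py; python3 -c "
from h import *
im=imaging.capture('wrist');save(im,'wrist11c.png',(240,170,400,290),5)"
```

```text
14.6167 [ 0.6055 -0.1955  0.1161] [-90.1682  27.9715  76.3159] 0.009498559806546803
s,v,n mm [ 0.316   0.2985 11.3258] force s,v,n -1.575066663073006 -9.911492424563589 19.781764296989145 mom -3.4636741132516673 2.0880191918660045 0.10598269435021423
```

View pics/wrist11c.png

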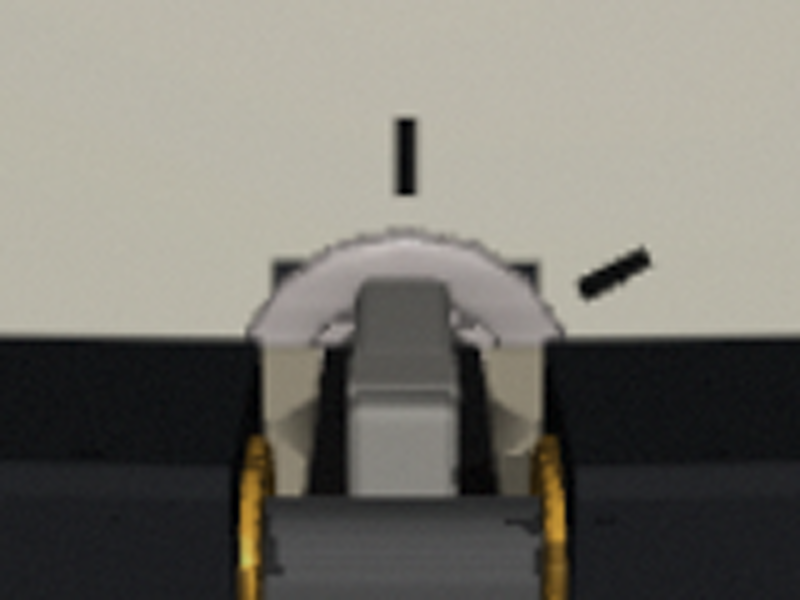

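Run:
```python
from h import *
np.set_printoptions(precision=4,suppress=True)
F=np.array([.604,-.2003,.106]);s_,v,n=desk_axes()
p1=np.array([0.5818,-0.1947,0.198]);R1=Ro.from_euler('xyz',[-89.88,27.73,75.98],degrees=True).as_matrix()
w=np.load('w8.npz')
r1=wray((293.5,259),p1,R1);r2=wray((321.3,154.6),w['p'],w['R'])
for rr in ([r1,r2],[ray('top',(360+272/3.1,100+160/3.1)),r2],[ray('top',(360+272/3.1,100+160/3.1)),r1,r2,ray('scene',(219,174.8))]):
  X,e=tri(rr);print(X,e,(X-F)@s_*1e3,(X-F)@v*1e3,(X-F)@n*1e3)
```

```text
[ 0.6039 -0.1999  0.1069] [np.float64(4.129260608009592e-05), np.float64(4.129260608005642e-05)] 0.08344916454894175 -0.15079721745187874 0.9821790821570165
[ 0.6039 -0.2017  0.1044] [np.float64(0.0008753308691613814), np.float64(0.000875330869161375)] 0.5089360569426296 0.20604335121505343 -2.058145480798764
[ 0.6031 -0.2004  0.1053] [np.float64(0.0020265964019076823), np.float64(0.0010291953417993888), np.float64(0.0006282454119094911), np.float64(0.0028048894958078215)] -0.11430764431413097 -0.8174258825796465 -0.7815881136275584
```

Call:
drive_tool --pt "0.01 0.05 0.09 0 0 0" --pt "0.02 0.09 0.18 0 0 0" --pt "0.02 0.09 0.18 -0.008 -0.034 -0.066" --pt "0.02 0.09 0.18 -0.018 -0.073 -0.141" --pt "0.02 0.09 0.18 -0.028 -0.114 -0.221" --pt "0.02 0.09 0.18 -0.038 -0.155 -0.3" --pt "0.02 0.09 0.18 -0.048 -0.196 -0.38" --pt "0.02 0.09 0.18 -0.055 -0.228 -0.441"

```text
time_s: 15.33
tcp_pos: [0.6055, -0.1952, 0.1162]
eef_rot: [-104.5, 24.2, 44.4]
contact_force: [-1.0, 3.3, 4.9]
gripper_width: 0.01
```

```bash
cat >> chk.py <<'E'
x=R[:,0];print('turn deg',np.degrees(np.arctan2((-x)@v,(-x)@s_)),'tilt',np.degrees(np.arccos(min(1,-R[:,1]@n))),'j',s['joints'])
E
python3 chk.py
```

```text
15.3333 [ 0.6055 -0.1952  0.1162] [-104.454    24.1721   44.3528] 0.010025245079310885
s,v,n mm [ 0.1418  0.2408 11.4807] force s,v,n -0.32293158133552585 -1.7001733795015177 5.69538800667308 mom -0.5501996898057283 1.8113051581997281 0.07056365893036641
turn deg -28.908883699443795 tilt 0.10875748619606154 j [ 12.8312  24.9989 -25.0713  30.049  -57.0259 -75.7676]
```

Call:
drive_tool --pt "0 0 0 -0.008 -0.034 -0.066" --pt "0 0 0 -0.017 -0.068 -0.132" --pt "0 0 0 -0.025 -0.103 -0.199" --pt "0 0 0 -0.033 -0.137 -0.265" --pt "0 0 0 -0.042 -0.171 -0.331" --pt "0 0 0 -0.05 -0.205 -0.397" --pt "0 0 0 -0.058 -0.24 -0.464" --pt "0 0 0 -0.066 -0.274 -0.53"

```text
time_s: 16.0
tcp_pos: [0.6056, -0.1954, 0.1163]
eef_rot: [-115.4, 12.1, 10.4]
contact_force: [0.9, 2.5, 4.0]
gripper_width: 0.0098
```

```bash
python3 chk.py
```

```text
16.0 [ 0.6056 -0.1954  0.1163] [-115.3823   12.0557   10.41  ] 0.00977913579549945
s,v,n mm [ 0.2612  0.4037 11.4849] force s,v,n -0.47158476684940814 0.23854997871761008 4.797649337178749 mom -0.13849685445873702 1.4708757896363898 0.05072638744851299
turn deg -63.250571090434775 tilt 0.15845317032824893 j [  12.817    24.976   -25.1076   30.0931  -56.9663 -110.1263]
```

Call:
drive_tool --pt "0 0 0 -0.002 -0.008 -0.015" --pt "0 0 0 -0.004 -0.016 -0.03" --pt "0 0 0 -0.006 -0.023 -0.045" --pt "0 0 0 -0.008 -0.031 -0.06" --pt "0 0 0 -0.009 -0.038 -0.074" --pt "0 0 0 -0.01 -0.041 -0.08" --pt "0 0 0 -0.01 -0.041 -0.08" --pt "0 0 0 -0.01 -0.041 -0.08"

```text
time_s: 16.67
tcp_pos: [0.6056, -0.1954, 0.1163]
eef_rot: [-116.2, 10.0, 6.0]
contact_force: [0.4, 2.6, 5.6]
gripper_width: 0.0097
```

```bash
python3 chk.py;  python3 -c "
from h import *
im=imaging.capture('wrist');save(im,'wrist12.png')"
```

```text
16.6667 [ 0.6056 -0.1954  0.1163] [-116.2375    9.9562    5.9619] 0.009672678686653014
s,v,n mm [ 0.2423  0.4239 11.4985] force s,v,n 0.26982902133314934 -0.1889334269088627 6.17233184163331 mom -0.030818341360475794 1.4689513929838696 0.11854663695519792
turn deg -68.09509374005938 tilt 0.1461705709181402 j [  12.8207   24.9851  -25.0959   30.0911  -56.983  -114.972 ]
```

View pics/wrist12.png

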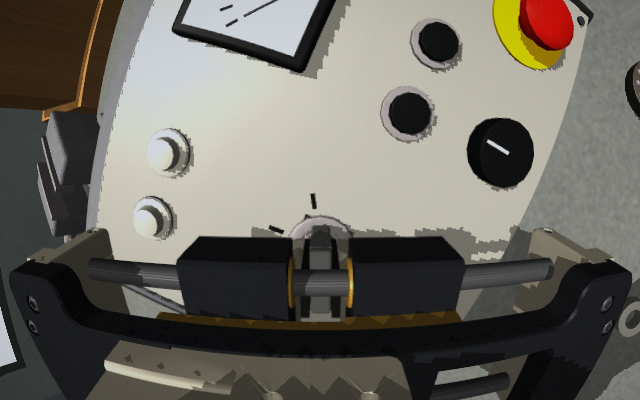

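Call:
drive_tool --pt "0 0 0 -0.002 -0.007 -0.014" --pt "0 0 0 -0.004 -0.014 -0.027" --pt "0 0 0 -0.006 -0.021 -0.04" --pt "0 0 0 -0.006 -0.025 -0.049" --pt "0 0 0 -0.006 -0.025 -0.049" --pt "0 0 0 -0.006 -0.025 -0.049" --pt "0 0 0 -0.006 -0.025 -0.049" --pt "0 0 0 -0.006 -0.025 -0.049"

```text
time_s: 17.38
tcp_pos: [0.6056, -0.1954, 0.1163]
eef_rot: [-116.7, 8.6, 3.1]
contact_force: [0.5, 2.1, 5.8]
gripper_width: 0.0098
```

```bash
python3 chk.py;  python3 -c "
from h import *
im=imaging.capture('wrist');save(im,'wrist13c.png',(240,170,400,290),5)"
```

```text
17.3833 [ 0.6056 -0.1954  0.1163] [-116.6991    8.5705    3.0932] 0.009764182245632507
s,v,n mm [ 0.3017  0.3666 11.4664] force s,v,n 0.7967244746767778 -0.01705741442174428 6.122378399976255 mom -0.15825783939547386 1.3380674016484746 0.31639508134291094
turn deg -71.24715419438434 tilt 0.12459641440730569 j [  12.8173   24.9924  -25.0836   30.079   -57.0055 -118.1124]
```

View pics/wrist13c.png

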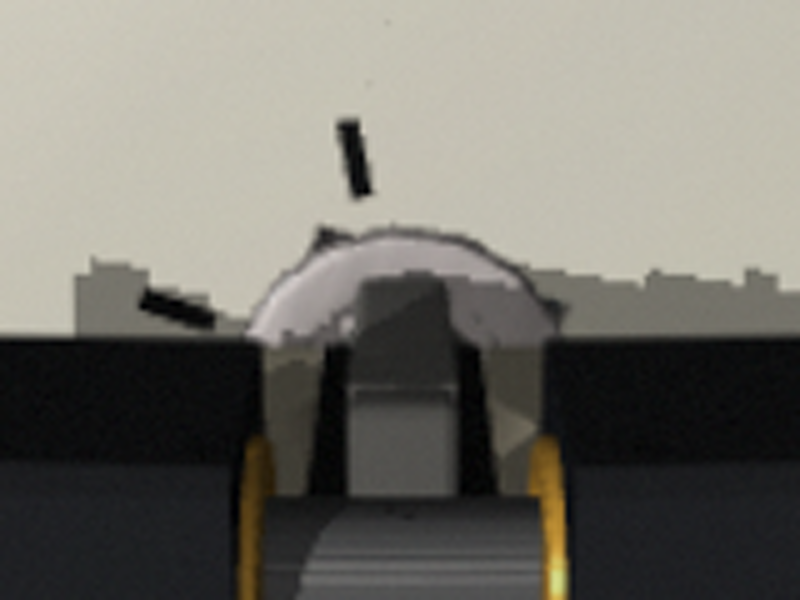

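Call:
drive_tool --pt "0 0.01 0.02 0.002 0.008 0.015" --pt "0.01 0.02 0.04 0.004 0.016 0.03" --pt "0.01 0.03 0.06 0.006 0.023 0.045" --pt "0.01 0.03 0.06 0.007 0.027 0.053" --pt "0.01 0.03 0.06 0.007 0.027 0.053" --pt "0.01 0.03 0.06 0.007 0.027 0.053" --pt "0.01 0.03 0.06 0.007 0.027 0.053" --pt "0.01 0.03 0.06 0.007 0.027 0.053"

```text
time_s: 18.1
tcp_pos: [0.6054, -0.1953, 0.1163]
eef_rot: [-116.2, 10.0, 6.1]
contact_force: [4.7, -2.8, 0.9]
gripper_width: 0.0099
```

```bash
python3 chk.py
```

```text
18.1 [ 0.6054 -0.1953  0.1163] [-116.1726   10.0492    6.067 ] 0.009896657119442816
s,v,n mm [ 0.2717  0.1933 11.5215] force s,v,n 1.8131571536665865 5.2381432384097755 0.06503757603304615 mom 2.048302867016069 0.818009722193408 0.11876895584303053
turn deg -67.96118874344045 tilt 0.12170213182487809 j [  12.8131   24.9854  -25.0532   30.0111  -57.0318 -114.77  ]
```

Call:
drive_tool --pt "0 0 0 0 0 0" --pt "0 0 0 0 0 0" --pt "0 0 0 0 0 0" --pt "0 0 0 0 0 0" --pt "0 0 0 0 0 0" --pt "0 0 0 0 0 0" --pt "0 0 0 0 0 0" --pt "0 0 0 0 0 0" --claw 0.35

```text
time_s: 18.77
tcp_pos: [0.6048, -0.1952, 0.1162]
eef_rot: [-116.2, 10.1, 6.0]
contact_force: [0.3, -0.6, 0.2]
gripper_width: 0.0309
```

```bash
python3 chk.py;  python3 -c "
from h import *
im=imaging.capture('wrist');save(im,'wrist14c.png',(240,170,400,290),5)"
```

```text
18.7667 [ 0.6048 -0.1952  0.1162] [-116.1618   10.0987    6.0444] 0.03086521631198018
s,v,n mm [ 0.2507 -0.4374 11.3699] force s,v,n 0.498646218173811 0.47399928214687886 -0.07393834665939857 mom 0.06487426935698663 1.520268880891229 -0.005174321088866892
turn deg -67.9592470761893 tilt 0.08866811001611302 j [  12.8294   24.9757  -25.0822   29.9677  -57.0633 -114.7671]
```

View pics/wrist14c.png

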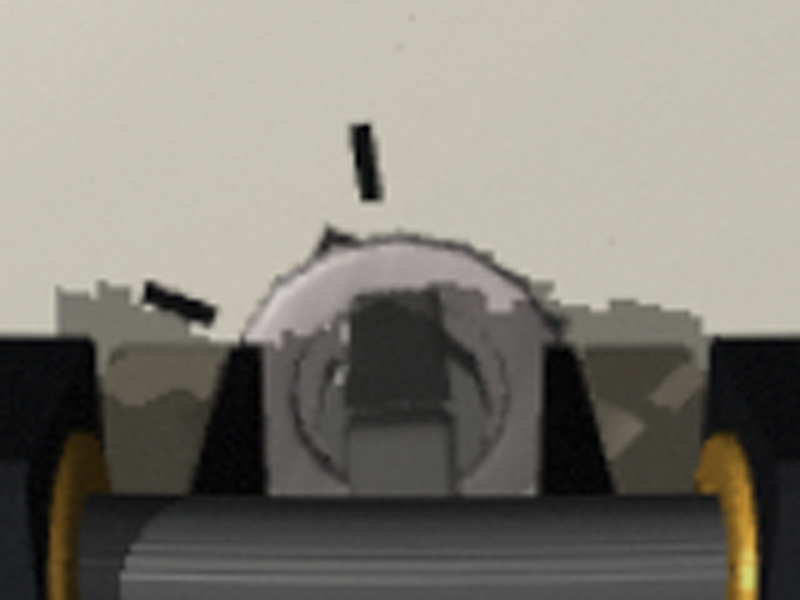

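Call:
drive_tool --pt "0.03 0.14 0.26 0 0 0" --pt "0.11 0.46 0.88 0 0 0" --pt "0.22 0.91 1.77 0 0 0" --pt "0.37 1.51 2.91 0 0 0" --pt "0.55 2.28 4.41 0 0 0" --pt "0.78 3.19 6.18 0 0 0" --pt "1 4.11 7.95 0 0 0" --pt "1.22 5.02 9.7 0 0 0"

```text
time_s: 19.48
tcp_pos: [0.6174, -0.1441, 0.2152]
eef_rot: [-116.1, 10.0, 6.1]
contact_force: [-0.2, -0.4, 0.4]
gripper_width: 0.0306
```

Call:
drive_tool --pt "0 2 1 0 0 0" --pt "0 5 2 0 0 0" --pt "0 8 2 0 0 0" --pt "0 11 2 0 0 0" --pt "0 14 2 0 0 0" --pt "0 16 2 0 0 0" --pt "0 16 2 0 0 0" --pt "0 16 2 0 0 0"

```text
time_s: 20.15
tcp_pos: [0.6173, 0.0167, 0.2338]
eef_rot: [-116.1, 10.1, 6.2]
contact_force: [0.3, -1.2, 0.5]
gripper_width: 0.0308
```

Run:
```python
from h import *
a=imaging.capture('scene');b=imaging.capture('top');c=imaging.capture('wrist')
save(a,'scene15.png');save(a,'scene15c.png',(170,120,290,220),6);save(b,'top15c.png',(400,100,520,200),6);save(c,'wrist15.png')
p,R,s=pose();print(s['time_s'],p,s['contact_force'])
```

```text
20.3 [0.6168895  0.01448519 0.23359589] [-0.58268016 -0.6406554   0.12458216]
```

View pics/scene15c.png

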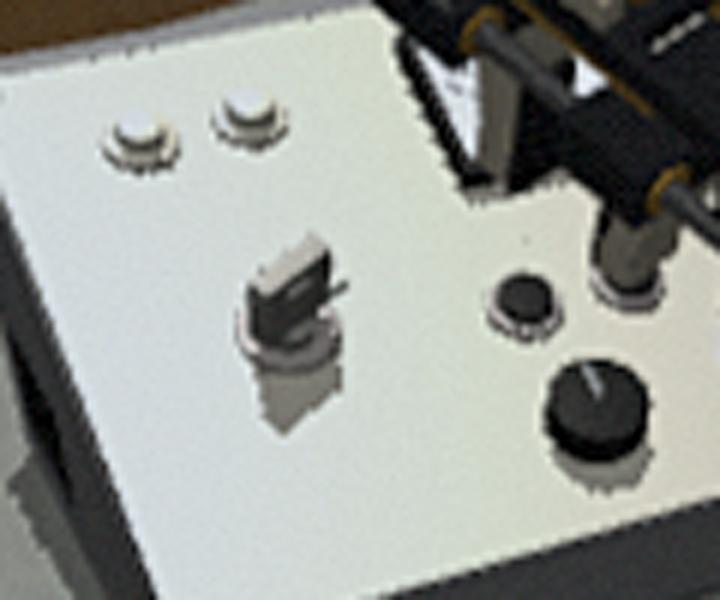

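View pics/top15c.png

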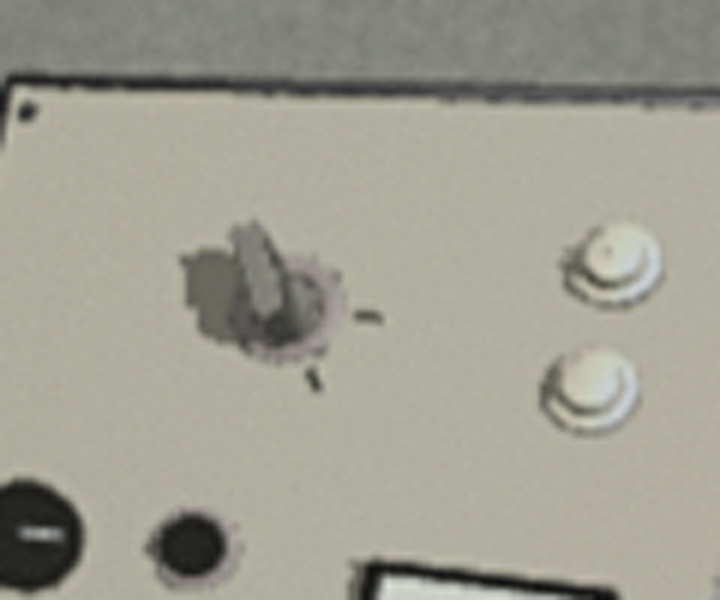

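View pics/scene15.png

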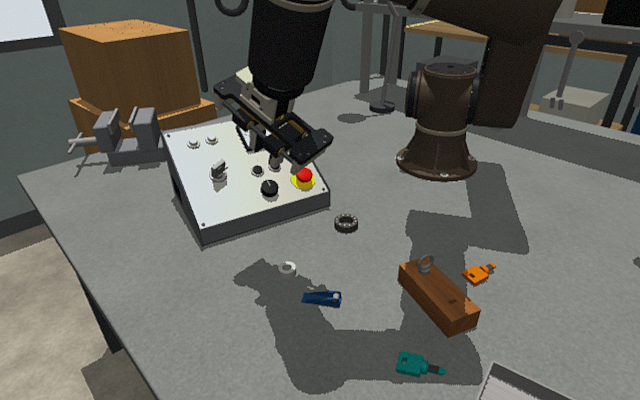

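View pics/wrist15.png

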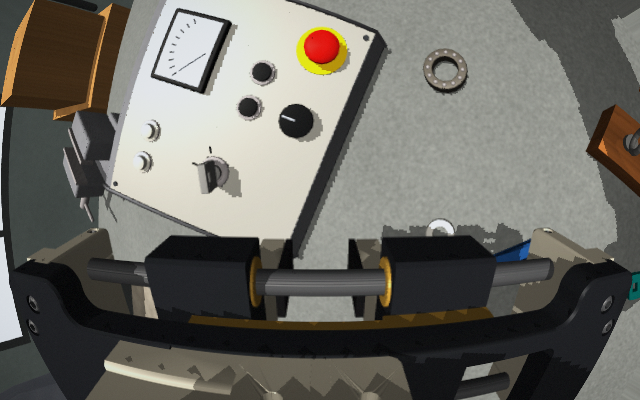

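Run:
```python
from h import *
np.set_printoptions(precision=1,suppress=True)
F=np.array([.604,-.2003,.106]);s_,v,n=desk_axes();F=F+n*.00098
p,R,s=pose()
im={'scene':('scene15c.png',lambda q:(np.array(q)-(170,120))*6),'top':('top15c.png',lambda q:(np.array(q)-(400,100))*6),'wrist':('wrist15.png',lambda q:np.array(q))}
for th in (60,65,):
  k=np.cos(np.radians(th))*s_-np.sin(np.radians(th))*v; y=np.cross(n,k)
  for c,(f,g) in im.items():
    a=cv2.imread('pics/'+f)
    if c=='wrist': a=cv2.resize(a[120:220,150:270],None,fx=6,fy=6,interpolation=cv2.INTER_CUBIC); g=lambda q:(np.array(q)-(150,120))*6
    for h in (.044,.008):
      P=[g((proj(c,X) if c!='wrist' else wproj(X,p,R))) for X in [F+h*n+e*k+d*y for e,d in ((.017,.005),(.017,-.005),(-.017,-.005),(-.017,.005))]]
      cv2.polylines(a,[np.int32(P)],True,(0,255,0) if h>.04 else (0,0,255),1)
    cv2.imwrite(f'pics/ov_{c}_{th}.png',a)
a=[cv2.resize(cv2.imread(f'pics/ov_{c}_65.png'),(400,333)) for c in ('wrist','top')]
cv2.imwrite('pics/ov.png',np.hstack(a))
```

```text
(no output)
```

View pics/ov.png

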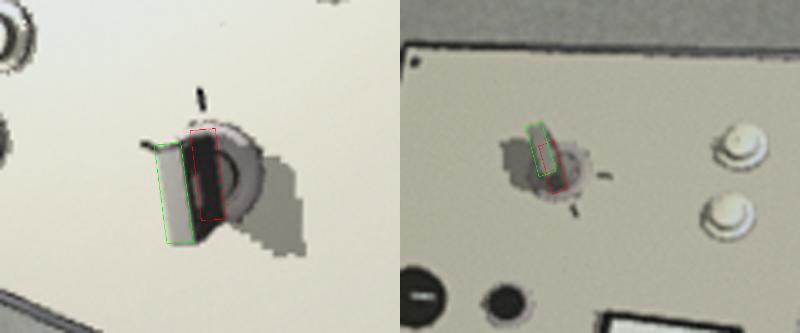

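View pics/ov_scene_65.png

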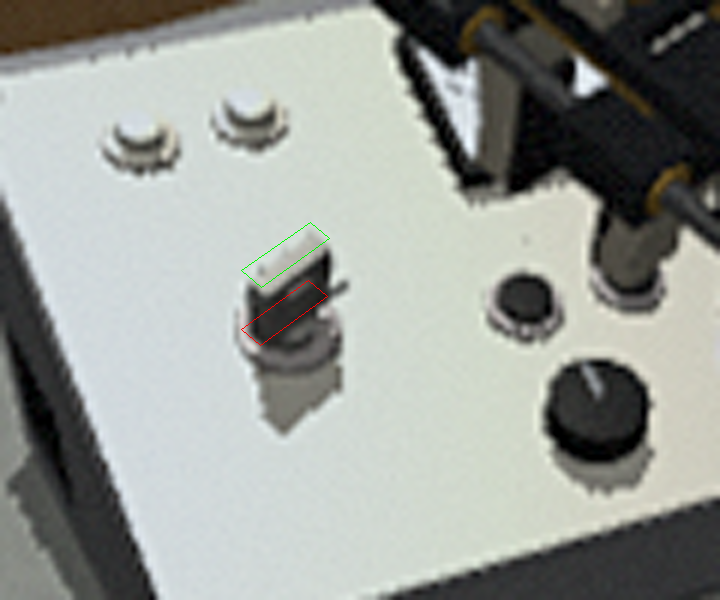

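The model overlay at 65° (60° core plus 5° play), fully home, matches the key in the wrist and top views and is about 2 px off in the scene view. The ring key, bearing, spacer, latch and coloured look-alikes are where they were. I'm handing in.

```bash
python3 -c "
from h import *
s=r.get_state();print(s['time_s'],s['qd'].round(2));print(r.close_job())"
```

```text
20.3 [-0.65  0.1  -0.25  0.08  0.08 -0.18]
the job is handed in; nothing more can be done
None
```

The grey key with the rectangular bow is in the desk's key switch, pushed home and turned clockwise to its stop. I released it, backed the arm clear and handed the job in at 20.3 s.

- **Insertion:** the blade slid in with under 1 N. It then met a hard stop at about 20 N, roughly 0.15 mm from the home depth measured with the wrist camera. That stop came about 1 mm higher than my first estimate of the switch face. Measuring again from two wrist-camera views agreed with the stop.
- **Turn:** torque rose from about 0.05 N m, the switch's friction, to 0.32 N m at 71° of tool turn, so the core is on its stop. The torque dropped to zero when I released the key.
- **Final pictures:** with the arm clear, an outline of a fully home key at 65° (60° for the core plus 5° of play) matches the wrist and top views. It sits about 2 px off in the scene view, which is within the camera calibration.
- **Everything else:** the locker key, bearing, spacer, latch and the orange and turquoise look-alikes look unmoved in the last scene picture.

One reading I didn't fully explain: while pressing the key home there was up to 10 N of side force. I put it down to the arm flexing against the slot wall, and it fell below 2 N once I eased off before turning.

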